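# Unpile the toys onto their places

## Robot

A 7-joint arm with a two-finger parallel gripper is mounted at the origin on the work surface. World frame = base frame: x ahead of the robot, y to its left, z up, the work surface at z = 0. Lengths are in m, angles in rad, forces in N, time in s.
With the tool pointing down it reaches from about 0.425 to 0.925 m from the base axis. Payload 6.8 kg.
Tool frame: the origin (TCP) lies at the very end of the fingers, on their centre line; the grasp point (between the pads) lies 19 mm behind it; z points along the fingers, y is the line along which they close (so a half turn about z gives the same grasp; the last joint's range is limited). The gripper opens to 85 mm and grips with 20 to 120 N. Pads are 22 mm wide; open, the fingers measure 114 mm over their backs; the gripper's body (76 mm by 85 mm) begins 54 mm behind the grasp point. The pads swing forward as they close: fully open they stand 13 mm farther back than shut.
Start: joints at [-1.216, 0.477, 0.022, 1.555, -0.011, 1.109, -0.083], TCP at [0.301, 0.604, 0.231] pointing down, gripper open.
Joint ranges: [-2.96, 2.96], [-0.34, 2.1], [-1.41, 1.46], [0.24, 2.44], [-1.37, 4.51], [0.17, 1.92], [-2.96, 2.96]. Speed limits (rad/s): [2.39, 2.39, 3.14, 3.14, 3.14, 3.14, 3.14].

## Interface

Orientations are given as a unit quaternion [w, x, y, z].
In Python, from station import * gives the robot as it stands.
- The arm moves only by the tool jog_arm, never from a script. Its argument "moves" is one flat list of numbers, 7 for each row, row after row: the shift along the tool's x, y, z normalised to -1 to 1, where 1 is 20 mm, then the turn, a rotation vector about the tool's x, y, z normalised to -1 to 1, where 1 is 4 degrees, then the opening, from 0 (shut) to 1 (fully open). In form: [x, y, z, rx, ry, rz, claw, x, y, z, rx, ry, rz, claw, ...]. A call has exactly 8 rows; each row shifts and turns the commanded pose from where the row before left it, along the tool's axes as they then stand; what a row does not reach is not made up. A row lasts 1/12 s, in which the tool goes at most 41.7 mm and 7.16 degrees, less where a joint would pass 70% of its speed; a pose out of reach is approached as far as the arm can. A call with a number of a shift or a turn outside -1 to 1 is refused whole. A call with a gripper value outside its range is refused whole. The fingers move at their own pace and stop on an object; "grip_force" is the grip in N (left out, the last holds). Time passes only in rows, so rows that do not move let the fingers close, or fill a call up. It gives the time, the measured TCP pose, the force, the opening and the grip force at its end, in the units of the state.
- get_obs(): the state, without advancing time (a new reading comes with each control period).
- read_camera(name): name is "side" or "top"; returns a dict with "color" (480x640x3 uint8, blue, green, red), "fx", "fy", "cx", "cy" (pixels), "rvec" (rotation vector, rad) and "tvec" (3), from world to camera coordinates, as OpenCV has them. Camera axes: x right, y down, z forward; pixel columns grow to the right and rows downward; lengths in m; the calibration is good to about 2 mm. A picture is of the moment at which its call begins. There is no depth.
- hand_in(): hands the job in; it is judged then, once.
The state is a dict: "t": time; "q": joint angles; "joint_vel": joint speeds; "joint_torque": joint torques, N m; "eef_pos": TCP position; "tool_rot": TCP orientation; "contact_force": force on the tool from outside, world axes, zero at the start; "torque": the same for the moment, N m; "gripper_width": opening from 0.0 (shut) to 1.0 (fully open); "grasp_force": force on a finger pad.
Only numpy, scipy, OpenCV 4.12 (cv2) and the standard library are available. Lean on these libraries where they do the work, as an engineer would, in place of code of your own. Each camera call takes 0.05 s, during which the arm holds its last target. There are 200 camera calls.

## Task

Take the two piles of toys apart from the top, one toy at a time, and set each straight on its own place: the teal ring flat over the teal peg, the steel bell ball in the hollow of the grey block, the orange spinning top point down and upright in the orange collar, the maple cube flat inside the dark square tray, and the kaleidoscope upright inside the round violet tray. Let no toy tip over, and do not drop or lay the ring, the ball or the spinning top on the table.

Things in the scene. Friction and masses are not known exactly. Their poses are not given: they have to be found in the camera images.
- rattle_cube: maple rattle cube, 58 x 58 x 58 mm, with a dark round porthole on each side and a round hollow (34 mm wide, 16 mm deep) in its top. At the bottom of one of the two piles, standing on the table. Origin: centre of its underside; z up, x and y square to its sides.
- kaleidoscope: squat kaleidoscope standing upright, 58 mm tall: a violet foot flange 72 mm across and 10 mm thick, above it a clear acrylic barrel 52 mm across with coloured strips, with a round hollow (34 mm wide, 16 mm deep) in its top. At the bottom of the other pile, standing on the table. Origin: centre of its underside; z up.
- teether_ring: hard silicone teether ring, teal, lying flat: 60 mm outside, hole 32 mm, 14 mm thick. It lies on top of the cube or of the kaleidoscope (which one varies), with the spinning top standing in its hole. Origin: centre of its underside; z along its axis, up.
- spinning_top: orange spinning top, 66 mm tall, upright with the point down in the hole of the ring: from the point the cone widens to a rim 46 mm across between 26 and 34 mm above the point; above it, from 40 to 66 mm, a straight stem 14 mm across. Origin: at the point; z up along the stem.
- bell_ball: stainless steel bell ball, 46 mm across, with a dark cross slot. It sits in the top hollow of the cube or kaleidoscope, whichever does not carry the ring; its centre is then 16 mm above the rim of the hollow. Origin: its centre.
- ring_place: the ring's place, fixed: white plate 80 x 80 mm, 8 mm thick, with a teal upright peg 16 mm across standing 22 mm above the plate in its middle. Origin: centre of its underside, on the table.
- ball_place: the ball's place, fixed: grey block 80 x 80 mm, 18 mm high, with a round hollow 32 mm wide and 13 mm deep in the middle of its top; the seated ball's centre is about 35 mm above the table. Origin: centre of its underside, on the table.
- top_place: the spinning top's place, fixed: white plate 80 x 80 mm, 6 mm thick, with an orange collar on it, 54 mm outside, 32 mm hole, its upper rim 26 mm above the table. The top stands upright in the hole with its cone on the collar, its point then about 10 mm above the table. Origin: centre of its underside, on the table.
- cube_place: the cube's place, fixed: square dark wood tray, 82 x 82 mm outside, 74 x 74 mm inside, rim 10 mm high, floor 4 mm above the table. Origin: centre of its underside, on the table; x and y square to its sides.
- kaleidoscope_place: the kaleidoscope's place, fixed: round violet tray, 100 mm outside, 92 mm inside, rim 10 mm high, floor 4 mm above the table. Origin: centre of its underside, on the table.
Things that resemble listed ones, but are neither listed nor needed, are in the scene too. Leave any blue look-alike of the teether_ring alone.

How it is judged:
By the outcome, as a careful person would: the job done as asked, in the order asked, and still so for the second after the job is handed in, with the robot touching nothing.
It also fails if it takes over 128 s, if anything falls off the work surface, if the arm or the gripper's body presses on something with over 40 N, if the wrist force passes 120 N, or if a joint passes its speed limit or range.

## Working session

There is one attempt and no reset: what is moved stays moved. The work goes in short steps, Python scripts to look and compute and a tool call to move; the robot and the scene stay as the last step left them, time stands still between calls to the robot, and variables do not carry over. Pictures are saved under pics/ and viewed, at most 14 in all, crops included, and the job is handed in when it is done.

Besides the shell and the picture viewer there is one more tool, called after "Emit:" as name(argument=value, ...), one argument or row to a line, values as JSON. jog_arm: Moves the arm, as the interface text tells. Scaled input: -1 to 1 covers 20 mm each way for a shift and 4 degrees each way for a turn. Its arguments: {"type":"object","properties":{"moves":{"type":"array"},"grip_force":{"type":"number"}},"required":["moves"]}

```bash
ls; mkdir -p pics; cat > h.py <<'E'
from station import *
import numpy as np, cv2
def cam(n):
    c=read_camera(n); c['R']=cv2.Rodrigues(np.array(c['rvec'],float))[0]; c['t']=np.array(c['tvec'],float).ravel(); return c
def ray(c,u,v):
    d=c['R'].T@np.array([(u-c['cx'])/c['fx'],(v-c['cy'])/c['fy'],1.]); o=-c['R'].T@c['t']; return o,d
def onz(c,u,v,z):
    o,d=ray(c,u,v); return o+d*(z-o[2])/d[2]
def proj(c,p):
    q=c['R']@np.array(p,float)+c['t']; return np.array([c['fx']*q[0]/q[2]+c['cx'],c['fy']*q[1]/q[2]+c['cy']])
E
python3 - <<'E'
from h import *
for n in('top','side'):
    c=cam(n); cv2.imwrite(f'pics/{n}0.png',c['color']); print(n,c['fx'],-c['R'].T@c['t'],c['R'][2])
o=get_obs();print(o)
E
```

```text
pics
top 503.84138618742713 [2.79219260e-01 1.69876248e-04 1.31657386e+00] [ 0.18796141  0.00962959 -0.98212921]
side 613.8072407549935 [ 0.13203072 -0.86020133  0.76901046] [ 0.31591839  0.74466072 -0.58794216]
{'t': 0.1, 'q': array([-1.21611543,  0.47771016,  0.02237593,  1.55631718, -0.01147153,
        1.10930185, -0.08310299]), 'joint_vel': array([ 0.0011711 , -0.00214244,  0.00094322, -0.00200857, -0.00014462,
       -0.00093847,  0.00164264]), 'joint_torque': array([ 5.17179622e-03, -5.97762144e+01,  1.61380872e+00, -2.81955332e+01,
        1.28315089e-02,  5.03688992e-03, -9.80590926e-06]), 'eef_pos': array([0.30115032, 0.60352199, 0.23044342]), 'tool_rot': array([-1.07213517e-04,  2.29330796e-01,  9.73348211e-01, -7.96863596e-04]), 'contact_force': array([-0.1758298 , -0.64120304,  0.27153822]), 'torque': array([0.02377078, 0.02795967, 0.0034028 ]), 'grasp_force': 0.0, 'gripper_width': 1.0025963377106875}
```

View pics/top0.png

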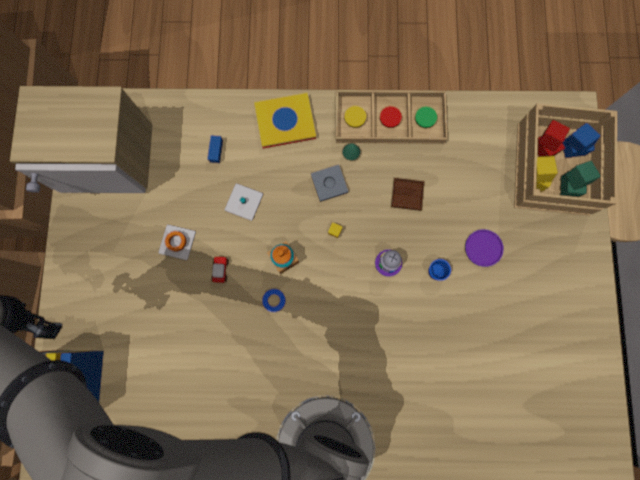

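View pics/side0.png

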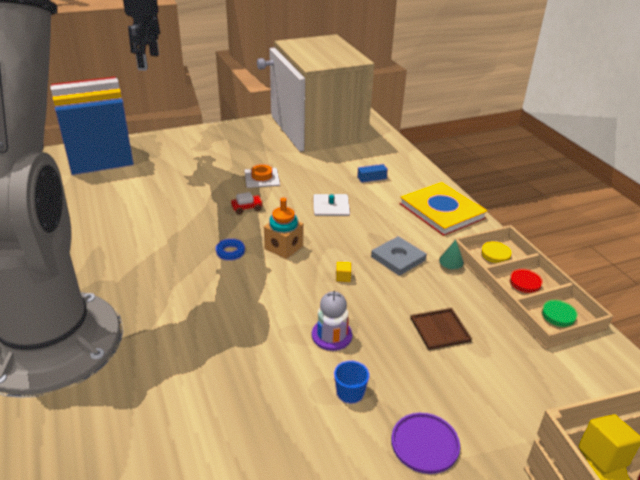

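Candidates (top-view pixels):
- **Ring:** teal ring at (283,255) under the orange top. The blue ring at (274,300) is the look-alike to leave alone.
- **Spinning top:** (283,255). The orange collar at (177,241) is its place.
- **Ball:** steel ball at (391,259) on the kaleidoscope at (389,262).
- **Cube:** maple cube under the ring. The small yellow cube at (335,229) is a distractor.
- **Places:** ring (243,201), ball (330,183), top (177,241), cube (407,194), kaleidoscope (484,248). The blue cup at (440,269) is a distractor.

Next I'll check these in one close crop and measure.

```bash
cat > m.py <<'E'
from h import *
def blobs(c,lo,hi,box,amin=15):
    x0,y0,x1,y1=box; hsv=cv2.cvtColor(c['color'],cv2.COLOR_BGR2HSV)
    m=cv2.inRange(hsv,np.array(lo),np.array(hi)); k=np.zeros_like(m); k[y0:y1,x0:x1]=m[y0:y1,x0:x1]
    cs=cv2.findContours(k,cv2.RETR_EXTERNAL,cv2.CHAIN_APPROX_NONE)[0]
    return sorted([q for q in cs if cv2.contourArea(q)>=amin],key=cv2.contourArea,reverse=True)
def cen(q):
    m=cv2.moments(q); return m['m10']/m['m00'],m['m01']/m['m00']
E
python3 - <<'E'
from m import *
t=cam('top'); s=cam('side')
r=lambda im,x,y,w,h,W,H:cv2.resize(im[y:y+h,x:x+w],(W,H),interpolation=cv2.INTER_CUBIC)
A=np.hstack([r(t['color'],258,230,50,50,400,300+0)if 0 else r(t['color'],255,232,56,42,400,300),r(t['color'],362,241,56,42,400,300)])
B=np.hstack([r(s['color'],244,190,80,70,400,300) if 0 else r(s['color'],240,192,92,69,400,300),r(s['color'],287,284,92,69,400,300)])
cv2.imwrite('pics/crop1.png',np.vstack([A,B]))
W=dict(wring=((0,0,180),(179,50,255),(220,178,270,225),.008),wtop=((0,0,180),(179,50,255),(155,220,200,264),.006),
 peg=((80,90,40),(98,255,255),(230,190,256,212),.030),coll=((5,150,80),(18,255,255),(155,220,200,264),.026),
 block=((90,20,40),(125,110,190),(305,160,352,205),.018),tray=((0,60,0),(15,255,110),(385,172,430,215),.010),
 vtray=((130,90,40),(160,255,255),(460,225,508,270),.010),
 teal=((80,90,40),(98,255,255),(262,235,305,280),.072),orange=((5,170,120),(16,255,255),(262,235,305,270),.10),
 violet=((130,90,40),(160,255,255),(365,240,415,280),.010))
for n,(lo,hi,b,z) in W.items():
    for q in blobs(t,lo,hi,b)[:2]:
        u,v=cen(cv2.convexHull(q)); w=np.array([onz(t,*p[0],z)[:2] for p in q],np.float32)
        rr=cv2.minAreaRect(w); print(n,np.round([u,v],1),'world',np.round(onz(t,u,v,z),4),'rect c',np.round(rr[0],4),'size',np.round(rr[1],4),'ang',round(rr[2],1))
S=dict(peg=((80,90,40),(98,255,255),(315,190,350,208),.030),block=((90,20,40),(125,110,190),(365,230,430,275),.018),tray=((0,60,0),(15,255,110),(405,303,475,352),.010),
 vtray=((130,90,40),(160,255,255),(385,408,465,475),.010),coll=((5,150,80),(18,255,255),(245,158,280,185),.020),stem=((5,170,120),(16,255,255),(270,190,300,232),.1))
print()
for n,(lo,hi,b,z) in S.items():
    for q in blobs(s,lo,hi,b)[:2]:
        u,v=cen(cv2.convexHull(q)); print(n,np.round([u,v],1),cv2.boundingRect(q),'world',np.round(onz(s,u,v,z),4))
E
```

```text
wring [243.1 201.3] world [0.6194 0.2245 0.008 ] rect c [0.6197 0.2244] size [0.0725 0.0721] ang 69.5
coll [175.3 241. ] world [0.5066 0.3942 0.026 ] rect c [0.5066 0.3949] size [0.0477 0.0526] ang 0.5
block [329.2 182.7] world [ 0.6703 -0.0057  0.018 ] rect c [ 0.6705 -0.0061] size [0.0769 0.0757] ang 18.9
tray [407.3 193.9] world [ 0.6432 -0.2152  0.01  ] rect c [ 0.6437 -0.2153] size [0.0828 0.082 ] ang 83.6
vtray [483.9 247.6] world [ 0.4995 -0.4127  0.01  ] rect c [ 0.4999 -0.413 ] size [0.093  0.0954] ang 0.5
teal [282.9 257.1] world [0.4602 0.1085 0.072 ] rect c [0.4576 0.1071] size [0.0435 0.0568] ang 28.9
orange [281.2 254.2] world [0.4633 0.1104 0.1   ] rect c [0.4637 0.1108] size [0.0396 0.0391] ang 1.3
violet [387.  263.6] world [ 0.4546 -0.1585  0.01  ] rect c [ 0.4529 -0.157 ] size [0.0664 0.0537] ang 42.5

peg [331.1 198.8] (329, 195, 5, 9) world [0.6137 0.2091 0.03  ]
block [398.4 255.3] (373, 239, 52, 35) world [ 0.6666 -0.0159  0.018 ]
tray [440.3 329. ] (411, 309, 60, 41) world [ 0.6413 -0.2225  0.01  ]
vtray [425.3 442.8] (392, 413, 68, 61) world [ 0.4978 -0.4183  0.01  ]
coll [261.4 171.9] (252, 164, 20, 17) world [0.5078 0.3932 0.02  ]
stem [282.9 211.2] (272, 198, 22, 25) world [0.4605 0.0977 0.1   ]
```

View pics/crop1.png

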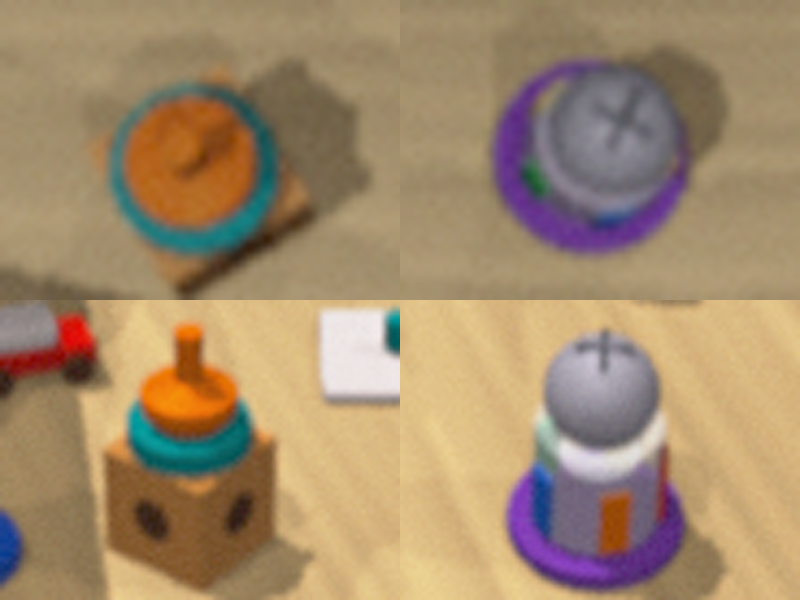

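The crop confirms the left pile is cube, teal ring and orange top, with the stem tip at about (280,252) in the top view and (283,199) in the side view. The right pile is kaleidoscope and ball, with the ball at about (391,259) and (334,304).

```bash
python3 - <<'E'
from m import *
t=cam('top'); s=cam('side')
def tri(a,b):
    o1,d1=ray(t,*a);o2,d2=ray(s,*b); A=np.c_[d1,-d2]; k=np.linalg.lstsq(A,o2-o1,rcond=None)[0]
    p,q=o1+d1*k[0],o2+d2*k[1]; return np.round((p+q)/2,4),round(np.linalg.norm(p-q)*1e3,1)
T=lambda x,y,x0,y0:(255*0+x0+x/7.143,y0+y/7.143)
S=lambda x,y,x0,y0:(x0+x/4.348,y0+(y-300)/4.348)
print('top rim T',onz(t,*T(190,152,255,232),.088),'S stem tip',onz(s,*S(188,330,240,192),.122),'T tip',onz(t,*T(182,146,255,232),.122))
print('S rim',onz(s,*S(189,393,240,192),.09))
print('ring T',onz(t,*T(193,166,255,232),.068),'S ring',onz(s,*S(190,430,240,192),.066))
for n,p in dict(l=(106,548),m=(203,588),r=(273,545)).items(): print('cube S bot',n,onz(s,*S(*p,240,192),0))
for n,p in dict(l=(104,443),m=(203,490),r=(273,437)).items(): print('cube S up',n,onz(s,*S(*p,240,192),.058))
for n,p in dict(a=(180,292),b=(313,212)).items(): print('cube T bot',n,onz(t,*T(*p,255,232),0))
print('ball T',onz(t,*T(615,130,362-400/7.143,241),.074),'S',onz(s,*S(602,390,287-400/4.348,284),.074),tri(T(615,130,362-400/7.143,241),S(602,390,287-400/4.348,284)))
print('flange T',onz(t,*T(592,155,362-400/7.143,241),.009),'S',onz(s,*S(596,522,287-400/4.348,284),.008))
# places
for c,n,bx,lo,hi,z in ((t,'ringplate T',(222,180,266,222),(0,0,175),(179,60,255),.008),(s,'ringplate S',(308,190,356,222),(0,0,185),(179,60,255),.008),(t,'topplate',(156,222,200,262),(0,0,150),(179,70,255),.006),
  (s,'block S',(365,230,430,275),(90,20,40),(125,110,190),.018),(s,'tray S',(405,303,475,352),(0,60,0),(15,255,110),.01)):
    for q in blobs(c,lo,hi,bx)[:1]:
        rr=cv2.boxPoints(cv2.minAreaRect(np.array([onz(c,*p[0],z)[:2] for p in q],np.float32))); print(n,np.round(rr.mean(0),4),np.round(rr,3).tolist())
print('collar hole')
hsv=cv2.cvtColor(t['color'],cv2.COLOR_BGR2HSV)
r=lambda im,x,y,w,h,W,H:cv2.resize(im[y:y+h,x:x+w],(W,H),interpolation=cv2.INTER_CUBIC)
cv2.imwrite('pics/crop2.png',np.vstack([np.hstack([r(t['color'],155,220,44,44,266,266),r(t['color'],222,180,44,44,266,266),r(t['color'],308,161,44,44,266,266)]),np.hstack([r(s['color'],238,150,48,48,266,266),r(s['color'],308,180,48,48,266,266),r(s['color'],368,225,64,64,266,266)])]))
E
```

```text
top rim T [0.46731238 0.11048468 0.088     ] S stem tip [0.46482487 0.10733193 0.122     ] T tip [0.464119   0.11017332 0.122     ]
S rim [0.46391227 0.10419239 0.09      ]
ring T [0.46542034 0.11110006 0.068     ] S ring [0.46582406 0.10886465 0.066     ]
cube S bot l [0.42651292 0.11947811 0.        ]
cube S bot m [0.4595395  0.07423161 0.        ]
cube S bot r [0.50227239 0.09436602 0.        ]
cube S up l [0.42843086 0.12339274 0.058     ]
cube S up m [0.45919201 0.072304   0.058     ]
cube S up r [0.50425186 0.10120867 0.058     ]
cube T bot a [0.42875047 0.12072666 0.        ]
cube T bot b [0.45884536 0.07241409 0.        ]
ball T [ 0.45720441 -0.16344385  0.074     ] S [ 0.45913983 -0.16256286  0.074     ] (array([ 0.4578, -0.1635,  0.0751]), np.float64(1.6))
flange T [ 0.45720903 -0.16345784  0.009     ] S [ 0.45728076 -0.1674287   0.008     ]
ringplate T [0.6196 0.2247] [[0.5720000267028809, 0.2029999941587448], [0.640999972820282, 0.1770000010728836], [0.6679999828338623, 0.24699999392032623], [0.5979999899864197, 0.27300000190734863]]
ringplate S [0.6191 0.2219] [[0.5659999847412109, 0.19599999487400055], [0.6430000066757202, 0.1679999977350235], [0.671999990940094, 0.24699999392032623], [0.5960000157356262, 0.2759999930858612]]
topplate [0.5102 0.3979] [[0.4620000123977661, 0.367000013589859], [0.5410000085830688, 0.3499999940395355], [0.5590000152587891, 0.42800000309944153], [0.4790000021457672, 0.44600000977516174]]
block S [ 0.667  -0.0143] [[0.6129999756813049, 0.013000000268220901], [0.6389999985694885, -0.06800000369548798], [0.7210000157356262, -0.04100000113248825], [0.6949999928474426, 0.03999999910593033]]
tray S [ 0.6418 -0.2206] [[0.5950000286102295, -0.2590000033378601], [0.6779999732971191, -0.26899999380111694], [0.6880000233650208, -0.18299999833106995], [0.6060000061988831, -0.17299999296665192]]
collar hole
```

View pics/crop2.png

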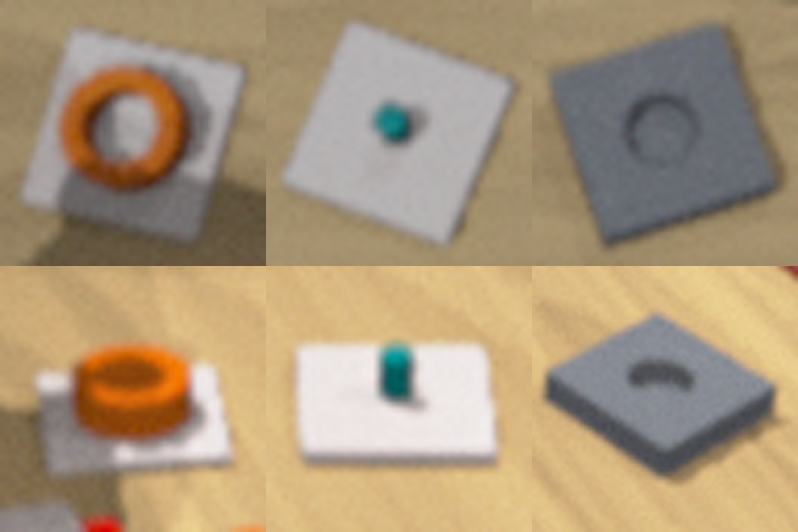

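Crop 2 shows the collar hole at about (175.5,241) in the top view, the peg tip at (243,200) and the block hollow at (329.5,182.5).

```bash
cat > g.py <<'E'
import sys; from h import *
from scipy.spatial.transform import Rotation as Ro
a=[float(v) for v in sys.argv[1:]]
o=get_obs(); w,x,y,z=o['tool_rot']; R=Ro.from_quat([x,y,z,w]).as_matrix(); p=o['eef_pos']
yaw=np.degrees(np.arctan2(R[1,1],R[0,1])); print('t %.1f'%o['t'],'tcp',np.round(p,4),'yaw %.1f tilt %.2f'%(yaw,np.degrees(np.arccos(-R[2,2]))),'w %.3f'%o['gripper_width'],'f',np.round(o['contact_force'],1),'g %.0f'%o['grasp_force'])
cy,sy=0,0
while a:
    X,Y,Z,W=a[:4]; a=a[4:]
    # axes after turning to yaw W first, tool vertical
    def ax(d): c,s=np.cos(np.radians(d)),np.sin(np.radians(d)); return np.array([[-s,c,0],[c,s,0],[0,0,-1]])
    d=np.array([X,Y,Z])-p
    print('to',X,Y,Z,W,'units x,y,z at present yaw',np.round(ax(yaw)@d/.02,2),'after turning',np.round(ax(W)@d/.02,2),'rz units',round((yaw-W)/4,2)); p=np.array([X,Y,Z]); yaw=W
E
python3 - <<'E'
from m import *
t=cam('top'); s=cam('side')
P=np.round
print('collar',P(onz(t,175.5,241,.024),4),P(onz(s,261.6,168.8,.026),4))
print('peg tip',P(onz(t,242.9,200,.030),4),P(onz(s,331.6,195.4,.030),4))
print('hollow',P(onz(t,329.5,182.5,.018),4),P(onz(s,399.0,251.0,.016),4))
E
python3 g.py .465 .109 .20 31 .465 .109 .095 31 .465 .109 .2 31 .508 .394 .2 31
```

```text
collar [0.5069 0.3944 0.024 ] [0.5099 0.3976 0.026 ]
peg tip [0.6173 0.2215 0.03  ] [0.6203 0.2219 0.03  ]
hollow [ 0.6708 -0.0066  0.018 ] [ 0.676  -0.0013  0.016 ]
t 0.4 tcp [0.3013 0.6039 0.2312] yaw 63.5 tilt 0.01 w 1.004 f [0.6 0.6 0.2] g 0
to 0.465 0.109 0.2 31.0 units x,y,z at present yaw [-18.37 -18.49   1.56] after turning [-25.43  -5.73   1.56] rz units 8.12
to 0.465 0.109 0.095 31.0 units x,y,z at present yaw [0.   0.   5.25] after turning [0.   0.   5.25] rz units 0.0
to 0.465 0.109 0.2 31.0 units x,y,z at present yaw [ 0.    0.   -5.25] after turning [ 0.    0.   -5.25] rz units 0.0
to 0.508 0.394 0.2 31.0 units x,y,z at present yaw [11.11  9.18  0.  ] after turning [11.11  9.18  0.  ] rz units 0.0
```

Emit:
jog_arm(
  moves=[0,0,0,0,0,1,1,0,0,0,0,0,1,1,0,0,0,0,0,1,1,0,0,0,0,0,1,1,0,0,0,0,0,1,1,0,0,0,0,0,1,1,0,0,0,0,0,1,1,0,0,0,0,0,1,1],
  grip_force=25,
)

```text
t: 1.07
eef_pos: [0.3013, 0.604, 0.2313]
tool_rot: [-0.0, 0.49, 0.872, 0.0]
contact_force: [-1.0, 0.3, 0.1]
gripper_width: 1.001
grasp_force: 0.0
```

Emit:
jog_arm(
  moves=[-1,-0.2,0,0,0,0,1,-1,-0.2,0,0,0,0,1,-1,-0.2,0,0,0,0,1,-1,-0.2,0,0,0,0,1,-1,-0.2,0,0,0,0,1,-1,-0.2,0,0,0,0,1,-1,-0.2,0,0,0,0,1,-1,-0.2,0,0,0,0,1],
)

```text
t: 1.73
eef_pos: [0.3579, 0.4499, 0.2314]
tool_rot: [-0.0, 0.489, 0.872, 0.0]
contact_force: [0.7, -0.3, -0.2]
gripper_width: 1.001
grasp_force: 0.0
```

Emit:
jog_arm(
  moves=[-1,-0.2,0,0,0,0,1,-1,-0.2,0,0,0,0,1,-1,-0.2,0,0,0,0,1,-1,-0.2,0,0,0,0,1,-1,-0.2,0,0,0,0,1,-1,-0.2,0,0,0,0,1,-1,-0.2,0,0,0,0,1,-1,-0.2,0,0,0,0,1],
)

```text
t: 2.4
eef_pos: [0.4142, 0.2968, 0.2315]
tool_rot: [0.0, 0.489, 0.872, 0.0]
contact_force: [0.4, -0.1, -0.1]
gripper_width: 1.0
grasp_force: 0.0
```

Emit:
jog_arm(
  moves=[-1,-0.25,0,0,0,0,1,-1,-0.25,0,0,0,0,1,-1,-0.25,0,0,0,0,1,-1,-0.25,0,0,0,0,1,-1,-0.25,0,0,0,0,1,-1,-0.25,0,0,0,0,1,-1,-0.25,0,0,0,0,1,-1,-0.25,0,0,0,0,1],
)

```text
t: 3.07
eef_pos: [0.4636, 0.1394, 0.2315]
tool_rot: [0.0, 0.489, 0.872, 0.0]
contact_force: [0.2, -0.2, 0.8]
gripper_width: 0.999
grasp_force: 0.0
```

```bash
python3 g.py .465 .109 .16 31
```

```text
t 3.1 tcp [0.4636 0.1394 0.2315] yaw 31.5 tilt 0.04 w 0.999 f [ 0.2 -0.2  0.8] g 0
to 0.465 0.109 0.16 31.0 units x,y,z at present yaw [-1.33 -0.73  3.58] after turning [-1.34 -0.72  3.58] rz units 0.12
```

Emit:
jog_arm(
  moves=[-0.67,-0.37,0.5,0,0,0.1,1,-0.67,-0.36,0.6,0,0,0,1,0,0,0.8,0,0,0,1,0,0,0.8,0,0,0,1,0,0,0.8,0,0,0,0.6,0,0,0.8,0,0,0,0.6,0,0,0.5,0,0,0,0.6,0,0,0,0,0,0,0.6],
)

```text
t: 3.73
eef_pos: [0.4636, 0.1095, 0.1337]
tool_rot: [-0.001, 0.492, 0.871, -0.001]
contact_force: [-0.7, 0.6, 0.4]
gripper_width: 0.601
grasp_force: 0.0
```

```bash
python3 g.py .465 .109 .095 31; python3 - <<'E'
from h import *
r=lambda im,x,y,w,h,W,H:cv2.resize(im[y:y+h,x:x+w],(W,H),interpolation=cv2.INTER_CUBIC)
t=cam('top');s=cam('side');cv2.imwrite('pics/a1.png',np.hstack([r(t['color'],235,210,90,90,400,400),r(s['color'],235,160,90,90,400,400)]))
E
```

```text
t 3.7 tcp [0.4636 0.1095 0.1337] yaw 31.1 tilt 0.19 w 0.601 f [-0.7  0.6  0.4] g 0
to 0.465 0.109 0.095 31.0 units x,y,z at present yaw [-0.06  0.05  1.93] after turning [-0.06  0.05  1.93] rz units 0.02
```

View pics/a1.png

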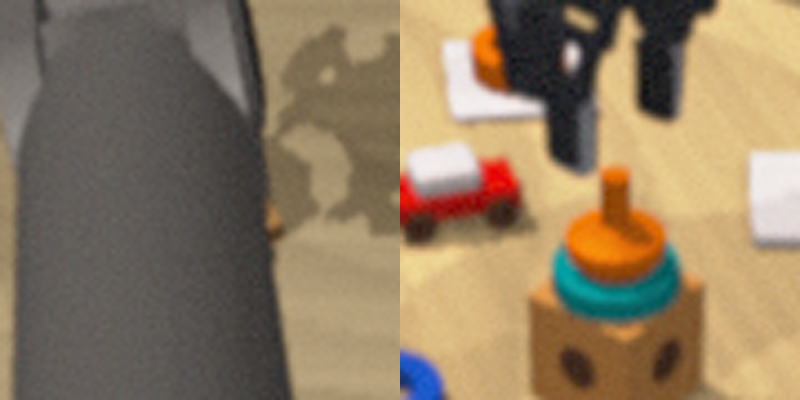

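The side view shows the finger tips at (572,170) and (658,118), straddling the stem at (615,172) symmetrically. The top view is blocked by the arm.

Emit:
jog_arm(
  moves=[-0.06,0.05,0.7,0,0,0,0.6,0,0,0.7,0,0,0,0.6,0,0,0.5,0,0,0,0.6,0,0,0,0,0,0,0.4,0,0,0,0,0,0,0.3,0,0,0,0,0,0,0.2,0,0,0,0,0,0,0.1,0,0,0,0,0,0,0.1],
)

```text
t: 4.5
eef_pos: [0.467, 0.1097, 0.0981]
tool_rot: [0.001, 0.492, 0.871, 0.001]
contact_force: [1.1, 0.3, 1.6]
gripper_width: 0.155
grasp_force: 26.4
```

Emit:
jog_arm(
  moves=[0,0,0,0,0,0,0,0,0,0,0,0,0,0,0,0,0,0,0,0,0,0,0,0,0,0,0,0,0,0,0,0,0,0,0,0,0,0,0,0,0,0,0,0,0,0,0,0,0,0,0,0,0,0,0,0],
)

```text
t: 5.17
eef_pos: [0.467, 0.1096, 0.0979]
tool_rot: [0.0, 0.492, 0.871, 0.001]
contact_force: [-0.7, -0.5, 5.6]
gripper_width: 0.152
grasp_force: 26.8
```

```bash
python3 g.py .465 .109 .095 31; python3 - <<'E'
from h import *
r=lambda im,x,y,w,h,W,H:cv2.resize(im[y:y+h,x:x+w],(W,H),interpolation=cv2.INTER_CUBIC)
s=cam('side');cv2.imwrite('pics/a2.png',r(s['color'],235,160,90,90,400,400))
E
```

```text
t 5.2 tcp [0.467  0.1096 0.0979] yaw 31.1 tilt 0.09 w 0.152 f [-0.7 -0.5  5.6] g 27
to 0.465 0.109 0.095 31.0 units x,y,z at present yaw [ 0.02 -0.1   0.14] after turning [ 0.02 -0.1   0.14] rz units 0.02
```

View pics/a2.png

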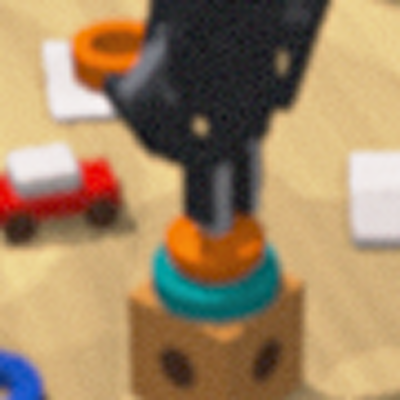

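Gripped: the stem is between the pads and the top is still upright on the ring. Lift and carry to the collar.

Emit:
jog_arm(
  moves=[0,0,-0.2,0,0,0,0,0,0,-0.3,0,0,0,0,0,0,-0.5,0,0,0,0,0,0,-0.5,0,0,0,0,0,0,-0.5,0,0,0,0,0,0,-0.5,0,0,0,0,0.1,0.08,-0.3,0,0,0,0,0.3,0.25,-0.2,0,0,0,0],
)

```text
t: 5.88
eef_pos: [0.4681, 0.1191, 0.1586]
tool_rot: [0.0, 0.493, 0.87, 0.001]
contact_force: [-0.1, 0.5, -0.5]
gripper_width: 0.156
grasp_force: 26.1
```

Emit:
jog_arm(
  moves=[0.6,0.5,0,0,0,0,0,0.7,0.57,0,0,0,0,0,0.7,0.57,0,0,0,0,0,0.7,0.57,0,0,0,0,0,0.7,0.57,0,0,0,0,0,0.7,0.57,0,0,0,0,0,0.7,0.57,0,0,0,0,0,0.7,0.57,0,0,0,0,0],
)

```text
t: 6.55
eef_pos: [0.4877, 0.262, 0.1572]
tool_rot: [-0.0, 0.492, 0.871, -0.0]
contact_force: [0.4, 1.3, -0.5]
gripper_width: 0.154
grasp_force: 26.1
```

Emit:
jog_arm(
  moves=[0.7,0.57,0,0,0,0,0,0.7,0.57,0,0,0,0,0,0.7,0.57,0,0,0,0,0,0.7,0.57,0,0,0,0,0,0.7,0.57,0,0,0,0,0,0.7,0.57,0,0,0,0,0,0.5,0.4,0,0,0,0,0,0.3,0.2,0,0,0,0,0],
)

```text
t: 7.22
eef_pos: [0.5047, 0.39, 0.157]
tool_rot: [-0.0, 0.491, 0.871, 0.0]
contact_force: [1.0, -0.2, 0.1]
gripper_width: 0.151
grasp_force: 26.1
```

```bash
python3 g.py .509 .396 .09 31
```

```text
t 7.2 tcp [0.5047 0.39   0.157 ] yaw 31.2 tilt 0.03 w 0.151 f [ 1.  -0.2  0.1] g 26
to 0.509 0.396 0.09 31.0 units x,y,z at present yaw [0.15 0.34 3.35] after turning [0.15 0.34 3.35] rz units 0.05
```

Emit:
jog_arm(
  moves=[0.1,0.2,0.3,0,0,0,0,0.05,0.14,0.6,0,0,0,0,0,0,0.7,0,0,0,0,0,0,0.7,0,0,0,0,0,0,0.6,0,0,0,0,0,0,0.5,0,0,0,0,0,0,0.1,0,0,0,0,0,0,0,0,0,0,0],
)

```text
t: 7.88
eef_pos: [0.5091, 0.3926, 0.0862]
tool_rot: [-0.0, 0.492, 0.871, -0.001]
contact_force: [-0.0, 0.3, -0.6]
gripper_width: 0.154
grasp_force: 26.1
```

```bash
python3 g.py .509 .396 .055 31; python3 - <<'E'
from h import *
r=lambda im,x,y,w,h,W,H:cv2.resize(im[y:y+h,x:x+w],(W,H),interpolation=cv2.INTER_CUBIC)
s=cam('side');t=cam('top');cv2.imwrite('pics/a3.png',np.hstack([r(s['color'],225,120,80,80,400,400),r(t['color'],140,200,80,80,400,400)]))
E
```

```text
t 7.9 tcp [0.5091 0.3926 0.0862] yaw 31.0 tilt 0.11 w 0.154 f [-0.   0.3 -0.6] g 26
to 0.509 0.396 0.055 31.0 units x,y,z at present yaw [0.15 0.08 1.56] after turning [0.15 0.08 1.56] rz units 0.01
```

View pics/a3.png

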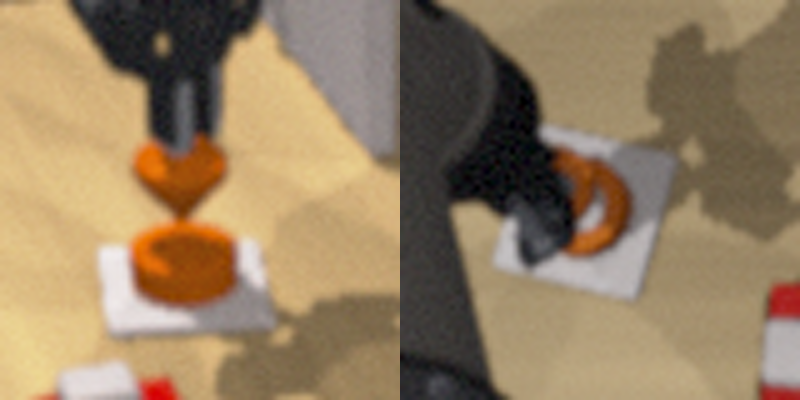

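```bash
python3 - <<'E'
from h import *
s=cam('side');t=cam('top')
for z in(.042,.046,.05): print(z,proj(s,(.5091,.3926,z)),proj(t,(.5091,.3926,z)))
print('collar proj', [proj(s,(x,y,.026)) for x,y in((.509,.396),(.5105,.3935))], 'seen',225+185/5,120+245/5)
E
```

```text
0.042 [261.71606759 164.00994509] [174.19785813 238.9315898 ]
0.046 [261.66718701 162.54657499] [173.73848987 238.65107949]
0.05 [261.61815054 161.07853771] [173.27632574 238.36886189]
collar proj [array([261.44367016, 169.16769054]), array([262.34843358, 169.54782926])] seen 262.0 169.0
```

The point, at about (261,164), matches its projection, and the collar is within 2–3 mm. Lower into it.

Emit:
jog_arm(
  moves=[0.08,0.09,0.2,0,0,0,0,0,0,0.4,0,0,0,0,0,0,0.4,0,0,0,0,0,0,0.3,0,0,0,0,0,0,0.1,0,0,0,0,0,0,0.05,0,0,0,0,0,0,0,0,0,0,0,0,0,0,0,0,0,0],
)

```text
t: 8.75
eef_pos: [0.5103, 0.3958, 0.0584]
tool_rot: [0.0, 0.492, 0.871, 0.0]
contact_force: [0.1, -0.5, 0.1]
gripper_width: 0.157
grasp_force: 26.1
```

```bash
python3 g.py .51 .395 .052 31
```

```text
t 8.8 tcp [0.5103 0.3958 0.0584] yaw 31.1 tilt 0.01 w 0.157 f [ 0.1 -0.5  0.1] g 26
to 0.51 0.395 0.052 31.0 units x,y,z at present yaw [-0.02 -0.03  0.32] after turning [-0.02 -0.03  0.32] rz units 0.02
```

Emit:
jog_arm(
  moves=[0,0,0.05,0,0,0,0,0,0,0.05,0,0,0,0,0,0,0.05,0,0,0,0,0,0,0.05,0,0,0,0,0,0,0,0,0,0,0,0,0,0,0,0,0,0,0,0,0,0,0,0,0,0,0,0,0,0,0,0],
)

```text
t: 9.42
eef_pos: [0.5101, 0.3958, 0.0543]
tool_rot: [-0.0, 0.492, 0.871, 0.0]
contact_force: [0.3, 0.5, 0.1]
gripper_width: 0.152
grasp_force: 26.1
```

```bash
python3 g.py .51 .395 .052 31
```

```text
t 9.4 tcp [0.5101 0.3958 0.0543] yaw 31.1 tilt 0.01 w 0.152 f [0.3 0.5 0.1] g 26
to 0.51 0.395 0.052 31.0 units x,y,z at present yaw [-0.03 -0.03  0.12] after turning [-0.03 -0.02  0.12] rz units 0.02
```

Emit:
jog_arm(
  moves=[0,0,0.05,0,0,0,0,0,0,0.05,0,0,0,0,0,0,0.05,0,0,0,0,0,0,0,0,0,0,0,0,0,0,0,0,0,0,0,0,0,0,0,0,0,0,0,0,0,0,0,0,0,0,0,0,0,0,0],
)

```text
t: 10.08
eef_pos: [0.5103, 0.3956, 0.0521]
tool_rot: [-0.0, 0.492, 0.871, 0.0]
contact_force: [-2.2, -2.1, 6.7]
gripper_width: 0.146
grasp_force: 26.9
```

```bash
python3 g.py .51 .395 .052 31
```

```text
t 10.1 tcp [0.5103 0.3956 0.0521] yaw 31.1 tilt 0.02 w 0.146 f [-2.2 -2.1  6.7] g 27
to 0.51 0.395 0.052 31.0 units x,y,z at present yaw [-0.02 -0.03  0.01] after turning [-0.02 -0.03  0.01] rz units 0.02
```

Emit:
jog_arm(
  moves=[-0.02,-0.07,0,0,0,0,0,0,0,0,0,0,0,0,0,0,0,0,0,0,0,0,0,0,0,0,0,0.2,0,0,0,0,0,0,0.3,0,0,0,0,0,0,0.4,0,0,0,0,0,0,0.5,0,0,0,0,0,0,0.5],
)

```text
t: 10.75
eef_pos: [0.5088, 0.3944, 0.0509]
tool_rot: [-0.0, 0.492, 0.871, -0.0]
contact_force: [0.2, -0.0, 0.5]
gripper_width: 0.5
grasp_force: 0.0
```

Emit:
jog_arm(
  moves=[0,0,-0.3,0,0,0,0.5,0,0,-0.7,0,0,0,0.5,0,0,-1,0,0,0,0.5,0,0,-1,0,0,0,0.5,0,0,-1,0,0,0,0.5,0,0,-1,0,0,0,0.5,-0.6,-0.5,0,0,0,0,1,-0.9,-0.7,0,0,0,0,1],
)

```text
t: 11.42
eef_pos: [0.5047, 0.3596, 0.1544]
tool_rot: [0.0, 0.49, 0.872, 0.003]
contact_force: [0.2, -0.3, -0.1]
gripper_width: 0.769
grasp_force: 0.0
```

Emit:
jog_arm(
  moves=[-1,-0.83,0,0,0,0,1,-1,-0.83,0,0,0,0,1,-1,-0.83,0,0,0,0,1,-1,-0.83,0,0,0,0,1,-1,-0.83,0,0,0,0,1,-1,-0.83,0,0,0,0,1,-1,-0.83,0,0,0,0,1,-1,-0.8,0,0,0,0,1],
)

```text
t: 12.08
eef_pos: [0.4735, 0.1501, 0.1526]
tool_rot: [0.0, 0.492, 0.871, 0.001]
contact_force: [-0.2, -0.8, -0.1]
gripper_width: 0.993
grasp_force: 0.0
```

```bash
python3 g.py .465 .109 .1 31; python3 - <<'E'
from h import *
r=lambda im,x,y,w,h,W,H:cv2.resize(im[y:y+h,x:x+w],(W,H),interpolation=cv2.INTER_CUBIC)
s=cam('side');t=cam('top');cv2.imwrite('pics/a4.png',np.hstack([r(s['color'],225,120,80,80,400,400),r(t['color'],140,200,80,80,400,400)]))
E
```

```text
t 12.1 tcp [0.4735 0.1501 0.1526] yaw 31.1 tilt 0.10 w 0.993 f [-0.2 -0.8 -0.1] g 0
to 0.465 0.109 0.1 31.0 units x,y,z at present yaw [-1.54 -1.42  2.63] after turning [-1.54 -1.42  2.63] rz units 0.02
```

View pics/a4.png

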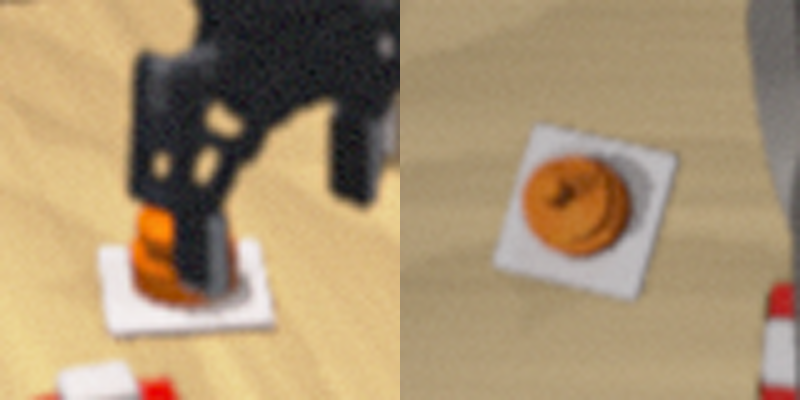

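The top stands upright in the collar, with its rim concentric at about (254,240) in the top view. Now the ring: measure it again in the side view.

```bash
python3 - <<'E'
from m import *
for n,b in(('side',(250,195,325,270)),('top',(255,230,310,285))):
    c=cam(n); 
    for q in blobs(c,(80,90,40),(98,255,255),b)[:2]:
        x,y,w,h=cv2.boundingRect(q); print(n,(x,y,w,h),cv2.fitEllipse(cv2.convexHull(q)))
        e=cv2.fitEllipse(cv2.convexHull(q))[0]; print(onz(c,*e,.065))
    if n=='side':
        for P in((.465,.109),(.467,.110)): print(proj(c,(*P,.065)))
E
```

```text
side (270, 212, 28, 20) ((282.9930725097656, 221.42140197753906), (20.0816650390625, 28.851903915405273), 89.53172302246094)
[0.46552321 0.11234068 0.065     ]
[283.29493088 222.34965779]
[284.06550583 221.89609456]
top (273, 245, 21, 22) ((282.94671630859375, 255.00399780273438), (19.708467483520508, 23.400333404541016), 154.65530395507812)
[0.46648763 0.10905155 0.065     ]
```

Emit:
jog_arm(
  moves=[-0.7,-0.65,0,0,0,0,1,-0.6,-0.55,0,0,0,0,1,-0.21,-0.17,0.5,0,0,0,1,0,0,0.8,0,0,0,1,0,0,0.9,0,0,0,1,0,0,0.9,0,0,0,1,0,0,0.7,0,0,0,1,0,0,0.3,0,0,0,1],
)

```text
t: 12.95
eef_pos: [0.4648, 0.1124, 0.0673]
tool_rot: [-0.001, 0.491, 0.871, -0.001]
contact_force: [-0.9, 0.6, 0.2]
gripper_width: 1.003
grasp_force: 0.0
```

```bash
python3 g.py .4655 .110 .056 31;  python3 - <<'E'
from h import *
r=lambda im,x,y,w,h,W,H:cv2.resize(im[y:y+h,x:x+w],(W,H),interpolation=cv2.INTER_CUBIC)
s=cam('side');cv2.imwrite('pics/a5.png',r(s['color'],235,170,90,90,450,450))
E
```

```text
t 12.9 tcp [0.4648 0.1124 0.0673] yaw 31.2 tilt 0.13 w 1.003 f [-0.9  0.6  0.2] g 0
to 0.4655 0.11 0.056 31.0 units x,y,z at present yaw [-0.12 -0.03  0.56] after turning [-0.12 -0.03  0.56] rz units 0.04
```

View pics/a5.png

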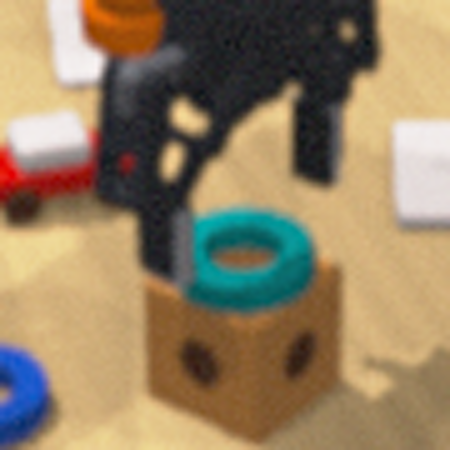

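The side view shows the fingers astride the ring, with tips at about (271,227) and (299,206), and the ring still flat and centred.

Emit:
jog_arm(
  moves=[-0.12,-0.03,0.2,0,0,0,1,0,0,0.2,0,0,0,1,0,0,0.16,0,0,0,1,0,0,0,0,0,0,0.85,0,0,0,0,0,0,0.75,0,0,0,0,0,0,0.7,0,0,0,0,0,0,0.65,0,0,0,0,0,0,0.6],
)

```text
t: 13.67
eef_pos: [0.4666, 0.1091, 0.0589]
tool_rot: [0.0, 0.492, 0.871, 0.0]
contact_force: [-0.5, -0.2, 6.4]
gripper_width: 0.694
grasp_force: 25.3
```

Emit:
jog_arm(
  moves=[0,0,0,0,0,0,0.6,0,0,0,0,0,0,0.5,0,0,0,0,0,0,0.5,0,0,0,0,0,0,0.5,0,0,0,0,0,0,0.5,0,0,0,0,0,0,0.5,0,0,0,0,0,0,0.5,0,0,0,0,0,0,0.5],
)

```text
t: 14.33
eef_pos: [0.4666, 0.109, 0.0589]
tool_rot: [0.0, 0.492, 0.871, 0.0]
contact_force: [-1.9, -1.1, 6.0]
gripper_width: 0.691
grasp_force: 25.4
```

```bash
python3 g.py .619 .222 .12 31
```

```text
t 14.3 tcp [0.4666 0.109  0.0589] yaw 31.1 tilt 0.05 w 0.691 f [-1.9 -1.1  6. ] g 25
to 0.619 0.222 0.12 31.0 units x,y,z at present yaw [ 0.9   9.44 -3.06] after turning [ 0.92  9.44 -3.06] rz units 0.02
```

Emit:
jog_arm(
  moves=[0,0,-0.2,0,0,0,0.5,0,0,-0.4,0,0,0,0.5,0,0,-0.6,0,0,0,0.5,0,0,-0.7,0,0,0,0.5,0,0,-0.6,0,0,0,0.5,0.02,0.2,-0.4,0,0,0,0.5,0.04,0.45,-0.1,0,0,0,0.5,0.07,0.7,0,0,0,0,0.5],
)

```text
t: 15.0
eef_pos: [0.4885, 0.1253, 0.119]
tool_rot: [0.0, 0.492, 0.871, 0.001]
contact_force: [0.6, 0.5, -1.0]
gripper_width: 0.693
grasp_force: 27.0
```

Emit:
jog_arm(
  moves=[0.09,0.9,0,0,0,0,0.5,0.09,0.9,0,0,0,0,0.5,0.1,1,0,0,0,0,0.5,0.1,1,0,0,0,0,0.5,0.1,1,0,0,0,0,0.5,0.1,1,0,0,0,0,0.5,0.09,0.9,0,0,0,0,0.5,0.07,0.7,0,0,0,0,0.5],
)

```text
t: 15.67
eef_pos: [0.6085, 0.2161, 0.1175]
tool_rot: [-0.0, 0.491, 0.871, 0.0]
contact_force: [-0.5, -0.2, -0.1]
gripper_width: 0.689
grasp_force: 27.0
```

Emit:
jog_arm(
  moves=[0.05,0.5,0,0,0,0,0.5,0.02,0.2,0.3,0,0,0,0.5,0,0,0.7,0,0,0,0.5,0,0,0.8,0,0,0,0.5,0,0,0.8,0,0,0,0.5,0,0,0.5,0,0,0,0.5,0,0,0.2,0,0,0,0.5,0,0,0,0,0,0,0.5],
)

```text
t: 16.33
eef_pos: [0.6172, 0.2218, 0.0505]
tool_rot: [-0.001, 0.492, 0.871, -0.001]
contact_force: [0.6, -0.2, 0.0]
gripper_width: 0.69
grasp_force: 27.0
```

```bash
python3 g.py .619 .222 .035 31;  python3 - <<'E'
from h import *
r=lambda im,x,y,w,h,W,H:cv2.resize(im[y:y+h,x:x+w],(W,H),interpolation=cv2.INTER_CUBIC)
s=cam('side');t=cam('top');cv2.imwrite('pics/a6.png',np.hstack([r(s['color'],292,145,80,80,400,400),r(t['color'],205,160,80,80,400,400)]))
E
```

```text
t 16.3 tcp [0.6172 0.2218 0.0505] yaw 31.1 tilt 0.17 w 0.690 f [ 0.6 -0.2  0. ] g 27
to 0.619 0.222 0.035 31.0 units x,y,z at present yaw [-0.04  0.08  0.77] after turning [-0.04  0.08  0.77] rz units 0.02
```

View pics/a6.png

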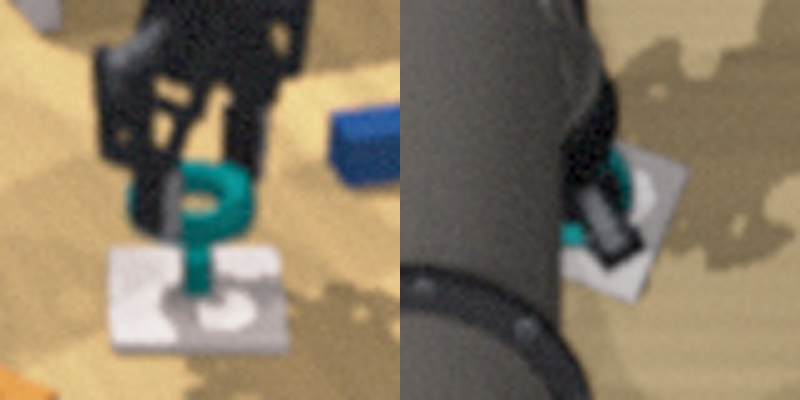

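The ring, at about (331,184) in the side view, hangs level over the peg at (331.5,195–205). Lower it.

Emit:
jog_arm(
  moves=[-0.04,0.08,0.2,0,0,0,0.5,0,0,0.4,0,0,0,0.5,0,0,0.4,0,0,0,0.5,0,0,0.4,0,0,0,0.5,0,0,0.3,0,0,0,0.5,0,0,0.15,0,0,0,0.5,0,0,0,0,0,0,0.5,0,0,0,0,0,0,0.5],
)

```text
t: 17.1
eef_pos: [0.6202, 0.2226, 0.0148]
tool_rot: [-0.0, 0.492, 0.871, -0.0]
contact_force: [0.4, 1.2, -0.7]
gripper_width: 0.692
grasp_force: 27.0
```

Emit:
jog_arm(
  moves=[0,0,0.04,0,0,0,0.5,0,0,0.04,0,0,0,0.5,0,0,0.04,0,0,0,0.5,0,0,0,0,0,0,0.5,0,0,0,0,0,0,0.5,0,0,0,0,0,0,0.5,0,0,0,0,0,0,0.5,0,0,0,0,0,0,0.5],
)

```text
t: 17.77
eef_pos: [0.6203, 0.2227, 0.0128]
tool_rot: [0.0, 0.492, 0.871, 0.0]
contact_force: [0.2, -0.3, 0.1]
gripper_width: 0.688
grasp_force: 27.0
```

```bash
python3 g.py .619 .222 .009 31
```

```text
t 17.8 tcp [0.6203 0.2227 0.0128] yaw 31.1 tilt 0.00 w 0.688 f [ 0.2 -0.3  0.1] g 27
to 0.619 0.222 0.009 31.0 units x,y,z at present yaw [ 0.   -0.07  0.19] after turning [ 0.   -0.07  0.19] rz units 0.02
```

Emit:
jog_arm(
  moves=[0,-0.03,0.05,0,0,0,0.5,0,0,0.05,0,0,0,0.5,0,0,0.04,0,0,0,0.5,0,0,0.04,0,0,0,0.5,0,0,0,0,0,0,0.5,0,0,0,0,0,0,0.5,0,0,0,0,0,0,0.5,0,0,0,0,0,0,0.5],
)

```text
t: 18.43
eef_pos: [0.6196, 0.2224, 0.0091]
tool_rot: [-0.0, 0.492, 0.871, -0.0]
contact_force: [-2.1, -0.3, 1.5]
gripper_width: 0.689
grasp_force: 27.1
```

```bash
python3 g.py .4575 -.1635 .18 31
```

```text
t 18.4 tcp [0.6196 0.2224 0.0091] yaw 31.1 tilt 0.01 w 0.689 f [-2.1 -0.3  1.5] g 27
to 0.4575 -0.1635 0.18 31.0 units x,y,z at present yaw [-12.34 -16.9   -8.54] after turning [-12.36 -16.88  -8.54] rz units 0.02
```

Emit:
jog_arm(
  moves=[0,0,0,0,0,0,0.8,0,0,0,0,0,0,0.9,0,0,0,0,0,0,1,0,0,-0.4,0,0,0,1,0,0,-1,0,0,0,1,0,0,-1,0,0,0,1,0,0,-1,0,0,0,1,0,0,-1,0,0,0,1],
)

```text
t: 19.1
eef_pos: [0.6198, 0.2223, 0.0986]
tool_rot: [0.0, 0.492, 0.871, 0.0]
contact_force: [0.1, 0.3, -0.3]
gripper_width: 0.998
grasp_force: 0.0
```

Emit:
jog_arm(
  moves=[0,0,-1,0,0,0,1,0,0,-1,0,0,0,1,-0.4,-0.55,-0.8,0,0,0,1,-0.73,-1,-0.2,0,0,0,1,-0.73,-1,0,0,0,0,1,-0.73,-1,0,0,0,0,1,-0.73,-1,0,0,0,0,1,-0.73,-1,0,0,0,0,1],
)

```text
t: 19.77
eef_pos: [0.566, 0.0947, 0.1579]
tool_rot: [0.0, 0.492, 0.871, 0.0]
contact_force: [0.5, -0.0, 1.1]
gripper_width: 0.997
grasp_force: 0.0
```

Emit:
jog_arm(
  moves=[-0.73,-1,0,0,0,0,1,-0.73,-1,0,0,0,0,1,-0.73,-1,0,0,0,0,1,-0.73,-1,0,0,0,0,1,-0.73,-1,0,0,0,0,1,-0.73,-1,0,0,0,0,1,-0.73,-1,0,0,0,0,1,-0.73,-1,0,0,0,0,1],
)

```text
t: 20.43
eef_pos: [0.4893, -0.088, 0.1578]
tool_rot: [0.0, 0.492, 0.871, 0.0]
contact_force: [0.5, -0.4, -1.2]
gripper_width: 0.999
grasp_force: 0.0
```

Emit:
jog_arm(
  moves=[-0.73,-1,0,0,0,0,1,-0.7,-0.9,0,0,0,0,1,-0.5,-0.7,0,0,0,0,1,0,0,0,0,0,0,1,0,0,0,0,0,0,1,0,0,0,0,0,0,1,0,0,0,0,0,0,1,0,0,0,0,0,0,1],
)

```text
t: 21.1
eef_pos: [0.4657, -0.1457, 0.1572]
tool_rot: [0.0, 0.491, 0.871, 0.0]
contact_force: [-0.1, -0.0, 0.1]
gripper_width: 1.0
grasp_force: 0.0
```

```bash
python3 g.py .458 -.1635 .058 31;  python3 - <<'E'
from h import *
r=lambda im,x,y,w,h,W,H:cv2.resize(im[y:y+h,x:x+w],(W,H),interpolation=cv2.INTER_CUBIC)
s=cam('side');t=cam('top');cv2.imwrite('pics/a7.png',np.hstack([r(s['color'],273,240,120,120,400,400),r(s['color'],292,145,80,80,400,400)]))
E
```

```text
t 21.1 tcp [ 0.4657 -0.1457  0.1572] yaw 31.2 tilt 0.02 w 1.000 f [-0.1 -0.   0.1] g 0
to 0.458 -0.1635 0.058 31.0 units x,y,z at present yaw [-0.56 -0.79  4.96] after turning [-0.56 -0.79  4.96] rz units 0.05
```

View pics/a7.png

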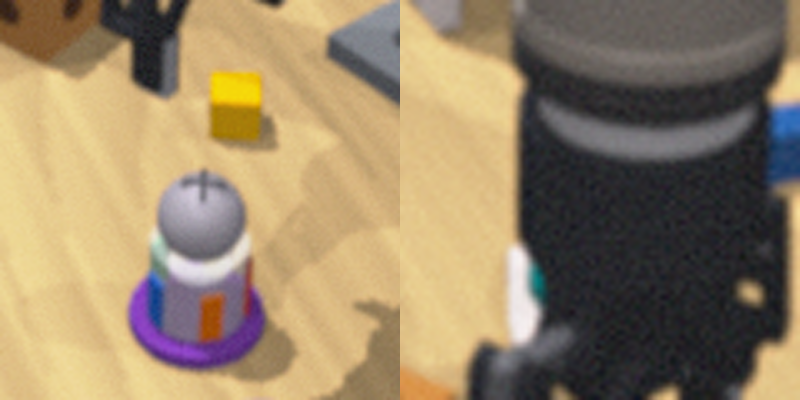

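The ball is undisturbed at about (333.6,305) in the side view. Move over it and descend.

Emit:
jog_arm(
  moves=[-0.36,-0.5,0,0,0,0,1,-0.2,-0.29,0.3,0,0,0,1,0,0,0.7,0,0,0,1,0,0,0.9,0,0,0,1,0,0,0.9,0,0,0,1,0,0,0.9,0,0,0,1,0,0,0.5,0,0,0,1,0,0,0,0,0,0,1],
)

```text
t: 21.87
eef_pos: [0.4558, -0.1642, 0.071]
tool_rot: [-0.002, 0.492, 0.871, -0.001]
contact_force: [-0.5, 0.8, 0.7]
gripper_width: 0.998
grasp_force: 0.0
```

```bash
python3 g.py .458 -.1635 .058 31;  python3 - <<'E'
from h import *
r=lambda im,x,y,w,h,W,H:cv2.resize(im[y:y+h,x:x+w],(W,H),interpolation=cv2.INTER_CUBIC)
s=cam('side');cv2.imwrite('pics/a8.png',r(s['color'],273,230,120,120,500,500))
E
```

```text
t 21.9 tcp [ 0.4558 -0.1642  0.071 ] yaw 31.1 tilt 0.24 w 0.998 f [-0.5  0.8  0.7] g 0
to 0.458 -0.1635 0.058 31.0 units x,y,z at present yaw [-0.03  0.11  0.65] after turning [-0.03  0.11  0.65] rz units 0.02
```

View pics/a8.png

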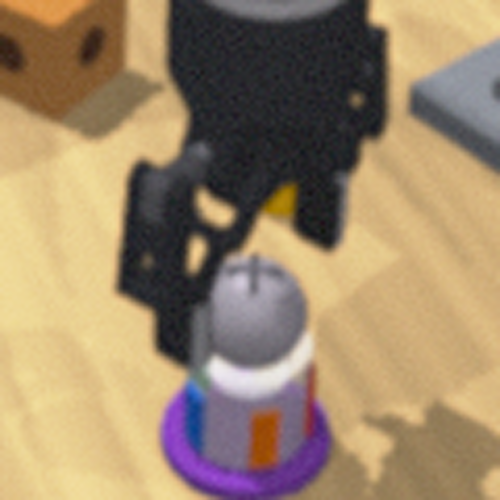

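The finger tips at (317,316) and (352,289) are symmetric about the ball at (335,305). Descend and close gently.

Emit:
jog_arm(
  moves=[-0.03,0.08,0.2,0,0,0,1,0,0,0.25,0,0,0,1,0,0,0.15,0,0,0,0.9,0,0,0,0,0,0,0.8,0,0,0,0,0,0,0.7,0,0,0,0,0,0,0.62,0,0,0,0,0,0,0.58,0,0,0,0,0,0,0.54],
)

```text
t: 22.58
eef_pos: [0.4596, -0.1642, 0.0614]
tool_rot: [0.0, 0.492, 0.871, 0.0]
contact_force: [1.1, 0.1, -0.5]
gripper_width: 0.54
grasp_force: 0.6
```

Emit:
jog_arm(
  moves=[0,0,0,0,0,0,0.5,0,0,0,0,0,0,0.45,0,0,0,0,0,0,0.4,0,0,0,0,0,0,0.3,0,0,0,0,0,0,0.3,0,0,0,0,0,0,0.3,0,0,0,0,0,0,0.3,0,0,0,0,0,0,0.3],
  grip_force=35,
)

```text
t: 23.25
eef_pos: [0.4597, -0.1641, 0.0615]
tool_rot: [0.0, 0.492, 0.871, 0.0]
contact_force: [0.5, 1.5, 5.3]
gripper_width: 0.513
grasp_force: 35.0
```

```bash
python3 g.py .672 -.005 .13 31;python3 - <<'E'
from h import *
r=lambda im,x,y,w,h,W,H:cv2.resize(im[y:y+h,x:x+w],(W,H),interpolation=cv2.INTER_CUBIC)
s=cam('side');cv2.imwrite('pics/a9.png',r(s['color'],273,230,120,120,500,500))
E
```

```text
t 23.2 tcp [ 0.4597 -0.1641  0.0615] yaw 31.1 tilt 0.07 w 0.513 f [0.5 1.5 5.3] g 35
to 0.672 -0.005 0.13 31.0 units x,y,z at present yaw [ 1.33 13.2  -3.43] after turning [ 1.35 13.19 -3.43] rz units 0.02
```

Opening is about 1 mm tighter than the ball's diameter suggests, so the pads are probably above the equator. I'll reopen, go 4 mm lower and regrip.

Emit:
jog_arm(
  moves=[0,0,0,0,0,0,0.55,0,0,0,0,0,0,0.65,0,0,0.1,0,0,0,0.65,0,0,0.1,0,0,0,0.65,0,0,0.05,0,0,0,0.65,0,0,0,0,0,0,0.6,0,0,0,0,0,0,0.57,0,0,0,0,0,0,0.54],
  grip_force=25,
)

```text
t: 23.97
eef_pos: [0.4593, -0.1642, 0.0561]
tool_rot: [0.0, 0.492, 0.871, 0.0]
contact_force: [0.6, -0.0, 0.1]
gripper_width: 0.537
grasp_force: 0.5
```

Emit:
jog_arm(
  moves=[0,0,0,0,0,0,0.5,0,0,0,0,0,0,0.45,0,0,0,0,0,0,0.4,0,0,0,0,0,0,0.3,0,0,0,0,0,0,0.3,0,0,0,0,0,0,0.3,0,0,0,0,0,0,0.3,0,0,0,0,0,0,0.3],
)

```text
t: 24.63
eef_pos: [0.4594, -0.1642, 0.0562]
tool_rot: [0.0, 0.492, 0.871, 0.0]
contact_force: [1.7, 1.7, 3.8]
gripper_width: 0.522
grasp_force: 25.3
```

```bash
python3 g.py .672 -.005 .13 31
```

```text
t 24.6 tcp [ 0.4594 -0.1642  0.0562] yaw 31.1 tilt 0.04 w 0.522 f [1.7 1.7 3.8] g 25
to 0.672 -0.005 0.13 31.0 units x,y,z at present yaw [ 1.33 13.21 -3.69] after turning [ 1.35 13.21 -3.69] rz units 0.02
```

Emit:
jog_arm(
  moves=[0,0,0,0,0,0,0.3,0,0,0,0,0,0,0.3,0,0,-0.1,0,0,0,0.3,0,0,-0.2,0,0,0,0.3,0,0,-0.3,0,0,0,0.3,0,0,-0.3,0,0,0,0.3,0,0,-0.3,0,0,0,0.3,0,0,-0.2,0,0,0,0.3],
  grip_force=40,
)

```text
t: 25.3
eef_pos: [0.4591, -0.1644, 0.085]
tool_rot: [0.0, 0.492, 0.871, 0.0]
contact_force: [0.0, 0.7, -0.1]
gripper_width: 0.521
grasp_force: 40.8
```

```bash
python3 g.py .672 -.005 .12 31;python3 - <<'E'
from m import *
s=cam('side'); c=s['color']
for q in blobs(s,(0,0,60),(179,70,190),(300,250,370,345),80)[:3]: print(cv2.boundingRect(q),cv2.minEnclosingCircle(q))
print('exp ball now',proj(s,(.459,-.164,.105)),'old',proj(s,(.459,-.164,.074)))
E
```

```text
t 25.3 tcp [ 0.4591 -0.1644  0.085 ] yaw 31.1 tilt 0.03 w 0.521 f [ 0.   0.7 -0.1] g 41
to 0.672 -0.005 0.12 31.0 units x,y,z at present yaw [ 1.34 13.23 -1.75] after turning [ 1.35 13.23 -1.75] rz units 0.02
(320, 275, 33, 41) ((337.0, 295.0), 25.000099182128906)
(314, 315, 34, 27) ((331.5987548828125, 324.52880859375), 17.605182647705078)
(309, 257, 18, 24) ((319.0, 268.5), 12.971221923828125)
exp ball now [334.4608378  291.25251956] old [333.71712275 305.26038754]
```

```bash
python3 - <<'E'
from h import *
r=lambda im,x,y,w,h,W,H:cv2.resize(im[y:y+h,x:x+w],(W,H),interpolation=cv2.INTER_CUBIC)
s=cam('side');cv2.imwrite('pics/b1.png',np.hstack([r(s['color'],273,220,120,120,400,400),r(s['color'],292,145,80,80,400,400)]))
E
```

```text
(no output)
```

View pics/b1.png

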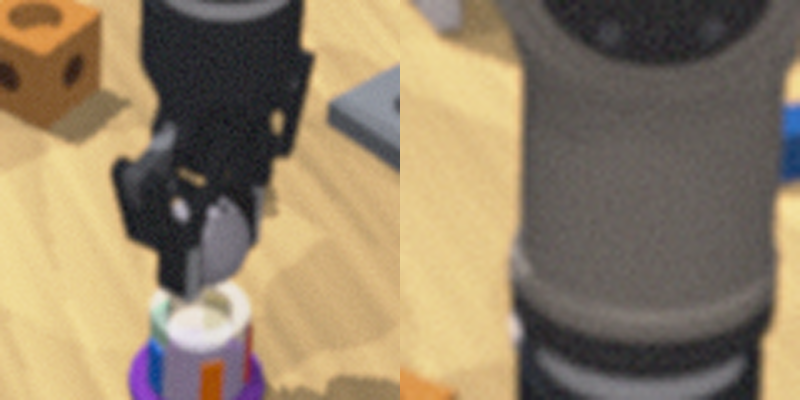

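The ball is held, at about (339,292), and the hollow below is empty. Carry it to the grey block.

Emit:
jog_arm(
  moves=[0,0,-0.5,0,0,0,0.3,0.03,0.3,-0.5,0,0,0,0.3,0.06,0.6,-0.3,0,0,0,0.3,0.08,0.8,0,0,0,0,0.3,0.08,0.8,0,0,0,0,0.3,0.08,0.8,0,0,0,0,0.3,0.08,0.8,0,0,0,0,0.3,0.08,0.8,0,0,0,0,0.3],
)

```text
t: 26.07
eef_pos: [0.5393, -0.1035, 0.1095]
tool_rot: [-0.0, 0.491, 0.871, -0.0]
contact_force: [-0.4, -1.0, -0.5]
gripper_width: 0.516
grasp_force: 40.9
```

Emit:
jog_arm(
  moves=[0.08,0.8,0,0,0,0,0.3,0.08,0.8,0,0,0,0,0.3,0.08,0.8,0,0,0,0,0.3,0.08,0.8,0,0,0,0,0.3,0.08,0.8,0,0,0,0,0.3,0.08,0.8,0,0,0,0,0.3,0.08,0.8,0,0,0,0,0.3,0.08,0.8,0,0,0,0,0.3],
)

```text
t: 26.73
eef_pos: [0.642, -0.0266, 0.1093]
tool_rot: [-0.0, 0.491, 0.871, -0.0]
contact_force: [0.6, 0.5, -0.4]
gripper_width: 0.518
grasp_force: 40.9
```

Emit:
jog_arm(
  moves=[0.08,0.8,0,0,0,0,0.3,0.06,0.6,0,0,0,0,0.3,0.05,0.5,0,0,0,0,0.3,0,0,0.3,0,0,0,0.3,0,0,0.6,0,0,0,0.3,0,0,0.7,0,0,0,0.3,0,0,0.6,0,0,0,0.3,0,0,0.3,0,0,0,0.3],
)

```text
t: 27.4
eef_pos: [0.6692, -0.0061, 0.057]
tool_rot: [-0.002, 0.492, 0.87, -0.001]
contact_force: [-0.9, 1.0, -0.9]
gripper_width: 0.515
grasp_force: 40.9
```

```bash
python3 g.py .6715 -.005 .03 31
```

```text
t 27.4 tcp [ 0.6692 -0.0061  0.057 ] yaw 31.0 tilt 0.25 w 0.515 f [-0.9  1.  -0.9] g 41
to 0.6715 -0.005 0.03 31.0 units x,y,z at present yaw [-0.01  0.13  1.35] after turning [-0.01  0.13  1.35] rz units 0.0
```

```bash
python3 - <<'E'
from h import *
s=cam('side')
print(onz(s,398.8,252.85,.018), proj(s,(.6715,-.005,.018)))
E
```

```text
[ 0.67122544 -0.00899902  0.018     ] [397.99331237 251.70200013]
```

Emit:
jog_arm(
  moves=[0,0,0.3,0,0,0,0.3,0,0,0.4,0,0,0,0.3,0,0,0.3,0,0,0,0.3,0,0,0.3,0,0,0,0.3,0,0,0.1,0,0,0,0.3,0,0,0,0,0,0,0.3,0,0,0,0,0,0,0.3,0,0,0,0,0,0,0.3],
)

```text
t: 28.12
eef_pos: [0.6719, -0.0054, 0.0325]
tool_rot: [0.0, 0.492, 0.871, 0.0]
contact_force: [-0.1, -0.0, -0.5]
gripper_width: 0.516
grasp_force: 40.9
```

```bash
python3 g.py .671 -.007 .018 31
```

```text
t 28.1 tcp [ 0.6719 -0.0054  0.0325] yaw 31.1 tilt 0.04 w 0.516 f [-0.1 -0.  -0.5] g 41
to 0.671 -0.007 0.018 31.0 units x,y,z at present yaw [-0.05 -0.08  0.72] after turning [-0.05 -0.08  0.72] rz units 0.02
```

Emit:
jog_arm(
  moves=[-0.05,-0.07,0.2,0,0,0,0.3,0,0,0.2,0,0,0,0.3,0,0,0.12,0,0,0,0.3,0,0,0.05,0,0,0,0.3,0,0,0.03,0,0,0,0.3,0,0,0,0,0,0,0.3,0,0,0,0,0,0,0.3,0,0,0,0,0,0,0.3],
)

```text
t: 28.78
eef_pos: [0.671, -0.0069, 0.0202]
tool_rot: [0.0, 0.492, 0.871, 0.0]
contact_force: [-0.1, -0.4, -0.4]
gripper_width: 0.516
grasp_force: 40.9
```

```bash
python3 g.py .671 -.007 .018 31
```

```text
t 28.8 tcp [ 0.671  -0.0069  0.0202] yaw 31.1 tilt 0.01 w 0.516 f [-0.1 -0.4 -0.4] g 41
to 0.671 -0.007 0.018 31.0 units x,y,z at present yaw [-0.   -0.    0.11] after turning [-0.   -0.    0.11] rz units 0.02
```

Emit:
jog_arm(
  moves=[0,0,0.04,0,0,0,0.3,0,0,0.04,0,0,0,0.3,0,0,0.04,0,0,0,0.3,0,0,0.03,0,0,0,0.3,0,0,0,0,0,0,0.3,0,0,0,0,0,0,0.3,0,0,0,0,0,0,0.3,0,0,0,0,0,0,0.3],
)

```text
t: 29.45
eef_pos: [0.672, -0.007, 0.0181]
tool_rot: [0.001, 0.492, 0.871, 0.001]
contact_force: [0.6, -0.9, 5.2]
gripper_width: 0.51
grasp_force: 41.3
```

```bash
python3 g.py .671 -.007 .018 31
```

```text
t 29.4 tcp [ 0.672  -0.007   0.0181] yaw 31.1 tilt 0.14 w 0.510 f [ 0.6 -0.9  5.2] g 41
to 0.671 -0.007 0.018 31.0 units x,y,z at present yaw [ 0.02 -0.04  0.  ] after turning [ 0.02 -0.04  0.  ] rz units 0.02
```

Emit:
jog_arm(
  moves=[0,0,0,0,0,0,0.53,0,0,0,0,0,0,0.57,0,0,0,0,0,0,0.65,0,0,0,0,0,0,0.8,0,0,0,0,0,0,1,0,0,-0.3,0,0,0,1,0,0,-0.8,0,0,0,1,0,0,-1,0,0,0,1],
  grip_force=25,
)

```text
t: 30.12
eef_pos: [0.6694, -0.0069, 0.0583]
tool_rot: [-0.001, 0.492, 0.871, -0.001]
contact_force: [0.7, 0.3, 0.9]
gripper_width: 0.999
grasp_force: 0.0
```

Emit:
jog_arm(
  moves=[0,0,-1,0,0,0,1,0,0,-1,0,0,0,1,0,0,-0.7,0,0,0,1,0.5,-0.28,-0.3,0,0,0,1,0.9,-0.51,0,0,0,0,1,1,-0.57,0,0,0,0,1,1,-0.57,0,0,0,0,1,1,-0.57,0,0,0,0,1],
)

```text
t: 30.78
eef_pos: [0.5802, 0.0435, 0.1184]
tool_rot: [-0.001, 0.492, 0.871, -0.0]
contact_force: [0.2, 0.1, 0.7]
gripper_width: 0.998
grasp_force: 0.0
```

Emit:
jog_arm(
  moves=[1,-0.57,0,0,0,0,1,1,-0.57,0,0,0,0,1,1,-0.57,0,0,0,0,1,1,-0.57,0,0,0,0,1,0.8,-0.5,0,0,0,0,1,0.5,-0.3,0,0,0,0,1,0.3,-0.2,0,0,0,0,1,0,0,0,0,0,0,1],
)

```text
t: 31.45
eef_pos: [0.4671, 0.1054, 0.1189]
tool_rot: [-0.001, 0.491, 0.871, -0.0]
contact_force: [0.6, 0.6, -0.5]
gripper_width: 0.999
grasp_force: 0.0
```

```bash
python3 g.py .465 .109 .025 31; python3 - <<'E'
from m import *
s=cam('side');t=cam('top')
for c,b in((s,(250,200,325,270)),(t,(255,230,310,285))):
  for q in blobs(c,(5,90,60),(18,230,230),b,60)[:2]: print(cv2.boundingRect(q),cv2.approxPolyDP(cv2.convexHull(q),2.5,True).reshape(-1,2).tolist())
q=blobs(s,(0,0,60),(179,60,190),(375,215,420,262),60)
print([ (cv2.boundingRect(k)) for k in q], proj(s,(.672,-.007,.035)))
E
```

```text
t 31.4 tcp [0.4671 0.1054 0.1189] yaw 31.2 tilt 0.07 w 0.999 f [ 0.6  0.6 -0.5] g 0
to 0.465 0.109 0.025 31.0 units x,y,z at present yaw [0.21 0.01 4.69] after turning [0.21 0.   4.69] rz units 0.04
(250, 200, 75, 64) [[324, 218], [324, 237], [314, 251], [298, 263], [250, 253], [250, 208], [261, 200], [312, 200]]
(302, 242, 23, 28) [[322, 242], [324, 269], [302, 269]]
[(375, 234, 45, 28)] [399.53232913 245.49892052]
```

Emit:
jog_arm(
  moves=[0.15,0,0.3,0,0,0,1,0.06,0,0.7,0,0,0,1,0,0,0.8,0,0,0,1,0,0,0.8,0,0,0,1,0,0,0.8,0,0,0,1,0,0,0.7,0,0,0,1,0,0,0.4,0,0,0,1,0,0,0,0,0,0,1],
)

```text
t: 32.22
eef_pos: [0.4658, 0.1075, 0.0273]
tool_rot: [-0.001, 0.492, 0.87, -0.001]
contact_force: [-0.5, -0.2, -0.1]
gripper_width: 1.001
grasp_force: 0.0
```

Emit:
jog_arm(
  moves=[0,0,0,0,0,0,0.9,0,0,0,0,0,0,0.8,0,0,0,0,0,0,0.75,0,0,0,0,0,0,0.7,0,0,0,0,0,0,0.65,0,0,0,0,0,0,0.6,0,0,0,0,0,0,0.5,0,0,0,0,0,0,0.5],
)

```text
t: 32.88
eef_pos: [0.4673, 0.1086, 0.03]
tool_rot: [0.001, 0.492, 0.871, 0.001]
contact_force: [-1.1, 0.4, 5.7]
gripper_width: 0.674
grasp_force: 26.4
```

```bash
python3 g.py .6425 -.2165 .1 -6.5
```

```text
t 32.9 tcp [0.4673 0.1086 0.03  ] yaw 31.1 tilt 0.12 w 0.674 f [-1.1  0.4  5.7] g 26
to 0.6425 -0.2165 0.1 -6.5 units x,y,z at present yaw [-18.44  -0.9   -3.5 ] after turning [-15.16  10.54  -3.5 ] rz units 9.4
```

Emit:
jog_arm(
  moves=[0,0,0,0,0,0,0.5,0,0,-0.2,0,0,0,0.5,0,0,-0.4,0,0,0,0.5,0,0,-0.6,0,0,0,0.5,0,0,-0.7,0,0,0.4,0.5,0,0,-0.7,0,0,0.8,0.5,0,0,-0.6,0,0,1,0.5,0,0,-0.4,0,0,1,0.5],
  grip_force=40,
)

```text
t: 33.55
eef_pos: [0.4667, 0.1084, 0.1028]
tool_rot: [0.0, 0.587, 0.809, 0.001]
contact_force: [-0.3, -0.1, -0.9]
gripper_width: 0.674
grasp_force: 43.5
```

Emit:
jog_arm(
  moves=[0,0,0,0,0,1,0.5,0,0,0,0,0,1,0.5,0,0,0,0,0,1,0.5,0,0,0,0,0,1,0.5,0,0,0,0,0,1,0.5,0,0,0,0,0,0.8,0.5,0,0,0,0,0,0.4,0.5,0,0,0,0,0,0,0.5],
)

```text
t: 34.22
eef_pos: [0.4662, 0.1084, 0.1014]
tool_rot: [-0.0, 0.746, 0.666, 0.0]
contact_force: [0.1, 0.3, -1.5]
gripper_width: 0.67
grasp_force: 43.4
```

```bash
python3 g.py .6425 -.2165 .1 -6.5
```

```text
t 34.2 tcp [0.4662 0.1084 0.1014] yaw -6.5 tilt 0.01 w 0.670 f [ 0.1  0.3 -1.5] g 43
to 0.6425 -0.2165 0.1 -6.5 units x,y,z at present yaw [-15.14  10.6    0.07] after turning [-15.14  10.6    0.07] rz units -0.01
```

Emit:
jog_arm(
  moves=[-0.3,0.21,0,0,0,0,0.5,-0.6,0.42,0,0,0,0,0.5,-0.9,0.63,0,0,0,0,0.5,-0.9,0.63,0,0,0,0,0.5,-0.9,0.63,0,0,0,0,0.5,-0.9,0.63,0,0,0,0,0.5,-0.9,0.63,0,0,0,0,0.5,-0.9,0.63,0,0,0,0,0.5],
)

```text
t: 34.88
eef_pos: [0.5402, -0.0286, 0.1012]
tool_rot: [-0.0, 0.746, 0.666, -0.0]
contact_force: [0.2, -0.2, -1.0]
gripper_width: 0.673
grasp_force: 43.4
```

Emit:
jog_arm(
  moves=[-0.9,0.63,0,0,0,0,0.5,-0.9,0.63,0,0,0,0,0.5,-0.9,0.63,0,0,0,0,0.5,-0.9,0.63,0,0,0,0,0.5,-0.9,0.63,0,0,0,0,0.5,-0.9,0.63,0,0,0,0,0.5,-0.9,0.63,0,0,0,0,0.5,-0.9,0.63,0,0,0,0,0.5],
)

```text
t: 35.55
eef_pos: [0.6237, -0.1832, 0.101]
tool_rot: [-0.0, 0.746, 0.666, -0.0]
contact_force: [0.3, 0.3, -1.7]
gripper_width: 0.675
grasp_force: 43.4
```

Emit:
jog_arm(
  moves=[-0.7,0.49,0,0,0,0,0.5,-0.5,0.35,0,0,0,0,0.5,-0.3,0.2,0,0,0,0,0.5,0,0,0.3,0,0,0,0.5,0,0,0.5,0,0,0,0.5,0,0,0.5,0,0,0,0.5,0,0,0.3,0,0,0,0.5,0,0,0,0,0,0,0.5],
)

```text
t: 36.22
eef_pos: [0.6393, -0.2117, 0.0665]
tool_rot: [-0.002, 0.746, 0.666, -0.001]
contact_force: [0.3, 0.3, -0.7]
gripper_width: 0.674
grasp_force: 43.4
```

```bash
python3 g.py .6425 -.2165 .05 -6.5; python3 - <<'E'
from m import *
s=cam('side')
q=blobs(s,(0,60,0),(15,255,110),(395,300,485,360))
for k in q[:2]: print(cv2.boundingRect(k),cv2.approxPolyDP(cv2.convexHull(k),2.5,True).reshape(-1,2).tolist())
for a,b in((1,1),(1,-1),(-1,-1),(-1,1)):
    c,d=np.cos(np.radians(-6.5)),np.sin(np.radians(-6.5)); v=.041
    print(np.round(proj(s,(.6425+v*(a*c-b*d),-.2165+v*(a*d+b*c),.01)),1))
E
```

```text
t 36.2 tcp [ 0.6393 -0.2117  0.0665] yaw -6.4 tilt 0.25 w 0.674 f [ 0.3  0.3 -0.7] g 43
to 0.6425 -0.2165 0.05 -6.5 units x,y,z at present yaw [-0.22  0.19  0.83] after turning [-0.22  0.19  0.83] rz units 0.02
(411, 314, 61, 36) [[411, 316], [420, 314], [460, 322], [471, 340], [429, 349]]
(442, 307, 12, 9) [[453, 308], [450, 314], [443, 315], [445, 308]]
[450.3 307.6]
[470.8 338.7]
[427.2 347.1]
[408.8 315. ]
```

Emit:
jog_arm(
  moves=[-0.2,0.1,0.2,0,0,0,0.5,0,0,0.3,0,0,0,0.5,0,0,0.3,0,0,0,0.5,0,0,0.1,0,0,0,0.5,0,0,0,0,0,0,0.5,0,0,0,0,0,0,0.5,0,0,0,0,0,0,0.5,0,0,0,0,0,0,0.5],
)

```text
t: 36.93
eef_pos: [0.6426, -0.2179, 0.0514]
tool_rot: [0.0, 0.746, 0.666, 0.0]
contact_force: [0.5, -0.3, -1.7]
gripper_width: 0.67
grasp_force: 43.4
```

```bash
python3 g.py .643 -.217 .035 -6.5
```

```text
t 36.9 tcp [ 0.6426 -0.2179  0.0514] yaw -6.5 tilt 0.03 w 0.670 f [ 0.5 -0.3 -1.7] g 43
to 0.643 -0.217 0.035 -6.5 units x,y,z at present yaw [0.04 0.02 0.82] after turning [0.04 0.02 0.82] rz units -0.0
```

Emit:
jog_arm(
  moves=[0.03,0.02,0.2,0,0,0,0.5,0,0,0.25,0,0,0,0.5,0,0,0.2,0,0,0,0.5,0,0,0.08,0,0,0,0.5,0,0,0.05,0,0,0,0.5,0,0,0.03,0,0,0,0.5,0,0,0,0,0,0,0.5,0,0,0,0,0,0,0.5],
)

```text
t: 37.6
eef_pos: [0.6429, -0.2173, 0.035]
tool_rot: [0.0, 0.746, 0.666, 0.0]
contact_force: [0.3, 0.7, -2.0]
gripper_width: 0.67
grasp_force: 43.4
```

Emit:
jog_arm(
  moves=[0,0,0.03,0,0,0,0.5,0,0,0.03,0,0,0,0.5,0,0,0,0,0,0,0.5,0,0,0,0,0,0,0.5,0,0,0,0,0,0,0.5,0,0,0,0,0,0,0.5,0,0,0,0,0,0,0.5,0,0,0,0,0,0,0.5],
)

```text
t: 38.27
eef_pos: [0.643, -0.2173, 0.0343]
tool_rot: [0.0, 0.746, 0.666, 0.0]
contact_force: [-1.1, 0.9, 5.1]
gripper_width: 0.67
grasp_force: 44.1
```

```bash
python3 g.py .643 -.217 .035 -6.5
```

```text
t 38.3 tcp [ 0.643  -0.2173  0.0343] yaw -6.5 tilt 0.04 w 0.670 f [-1.1  0.9  5.1] g 44
to 0.643 -0.217 0.035 -6.5 units x,y,z at present yaw [ 0.02 -0.   -0.03] after turning [ 0.02 -0.   -0.03] rz units -0.01
```

Emit:
jog_arm(
  moves=[0,0,0,0,0,0,0.75,0,0,0,0,0,0,0.9,0,0,0,0,0,0,1,0,0,0,0,0,0,1,0,0,-0.3,0,0,0,1,0,0,-0.8,0,0,0,1,0,0,-1,0,0,0,1,0,0,-1,0,0,0,1],
  grip_force=25,
)

```text
t: 38.93
eef_pos: [0.6425, -0.2172, 0.0963]
tool_rot: [-0.0, 0.746, 0.666, -0.0]
contact_force: [1.5, -0.5, -0.3]
gripper_width: 1.002
grasp_force: 0.0
```

Emit:
jog_arm(
  moves=[0,0,-0.9,0,0,0,1,0.08,-0.5,-0.3,0,0,0,1,0.15,-0.9,0,0,0,0,1,0.17,-1,0,0,0,0,1,0.17,-1,0,0,0,0,1,0.17,-1,0,0,0,0,1,0.17,-1,0,0,0,0,1,0.17,-1,0,0,0,0,1],
)

```text
t: 39.6
eef_pos: [0.516, -0.1806, 0.1192]
tool_rot: [-0.0, 0.746, 0.666, -0.0]
contact_force: [-0.0, 0.1, -0.1]
gripper_width: 1.002
grasp_force: 0.0
```

Emit:
jog_arm(
  moves=[0.17,-1,0,0,0,0,1,0.15,-0.9,0,0,0,0,1,0.1,-0.6,0,0,0,0,1,0.09,-0.5,0,0,0,0,1,0,0,0,0,0,0,1,0,0,0,0,0,0,1,0,0,0,0,0,0,1,0,0,0,0,0,0,1],
)

```text
t: 40.27
eef_pos: [0.4606, -0.1645, 0.1198]
tool_rot: [0.0, 0.746, 0.666, 0.0]
contact_force: [0.6, 0.3, -0.1]
gripper_width: 1.002
grasp_force: 0.0
```

```bash
python3 g.py .4585 -.164 .03 -6.5; python3 - <<'E'
from m import *
for n,b in(('side',(300,300,370,360)),('top',(360,235,420,285))):
  c=cam(n)
  for q in blobs(c,(130,90,40),(160,255,255),b,30)[:2]: print(n,cv2.boundingRect(q))
s=cam('side')
# predicted flange outline at z=.01 top and 0
P=np.array([proj(s,(.4585+.036*np.cos(a),-.164+.036*np.sin(a),z)) for a in np.linspace(0,6.28,60) for z in(0,.01)])
print(P.min(0),P.max(0))
E
```

```text
t 40.3 tcp [ 0.4606 -0.1645  0.1198] yaw -6.5 tilt 0.05 w 1.002 f [ 0.6  0.3 -0.1] g 0
to 0.4585 -0.164 0.03 -6.5 units x,y,z at present yaw [ 0.01 -0.11  4.49] after turning [ 0.01 -0.11  4.49] rz units -0.0
side (312, 324, 40, 26)
[311.20255561 318.4131455 ] [352.6888539 352.0185147]
```

Emit:
jog_arm(
  moves=[0,-0.08,0.3,0,0,0,1,0,0,0.7,0,0,0,1,0,0,0.8,0,0,0,1,0,0,0.8,0,0,0,1,0,0,0.8,0,0,0,1,0,0,0.7,0,0,0,1,0,0,0.3,0,0,0,1,0,0,0,0,0,0,1],
)

```text
t: 41.08
eef_pos: [0.4569, -0.164, 0.0303]
tool_rot: [-0.001, 0.746, 0.666, -0.001]
contact_force: [-0.1, -1.6, -0.1]
gripper_width: 1.001
grasp_force: 0.0
```

Emit:
jog_arm(
  moves=[0,0,0,0,0,0,0.9,0,0,0,0,0,0,0.8,0,0,0,0,0,0,0.72,0,0,0,0,0,0,0.67,0,0,0,0,0,0,0.63,0,0,0,0,0,0,0.59,0,0,0,0,0,0,0.5,0,0,0,0,0,0,0.4],
)

```text
t: 41.75
eef_pos: [0.4581, -0.164, 0.0323]
tool_rot: [-0.0, 0.746, 0.666, 0.0]
contact_force: [-1.6, 0.7, 8.2]
gripper_width: 0.606
grasp_force: 24.7
```

Emit:
jog_arm(
  moves=[0,0,0,0,0,0,0.4,0,0,0,0,0,0,0.4,0,0,0,0,0,0,0.4,0,0,0,0,0,0,0.4,0,0,0,0,0,0,0.4,0,0,0,0,0,0,0.4,0,0,0,0,0,0,0.4,0,0,0,0,0,0,0.4],
  grip_force=40,
)

```text
t: 42.42
eef_pos: [0.4581, -0.164, 0.0325]
tool_rot: [-0.0, 0.746, 0.666, 0.0]
contact_force: [-2.8, 1.4, 10.4]
gripper_width: 0.606
grasp_force: 39.7
```

```bash
python3 g.py .4985 -.414 .085 -6.5;  python3 - <<'E'
from m import *
s=cam('side')
for X in((.4985,-.414),(.4995,-.416),(.498,-.418)):
  P=np.array([proj(s,(X[0]+.05*np.cos(a),X[1]+.05*np.sin(a),z)) for a in np.linspace(0,6.28,60) for z in(0,.01)]); print(P.min(0),P.max(0))
print([cv2.boundingRect(q) for q in blobs(s,(130,90,40),(160,255,255),(380,400,475,479),30)])
E
```

```text
t 42.4 tcp [ 0.4581 -0.164   0.0325] yaw -6.5 tilt 0.05 w 0.606 f [-2.8  1.4 10.4] g 40
to 0.4985 -0.414 0.085 -6.5 units x,y,z at present yaw [-12.19   3.43  -2.63] after turning [-12.19   3.42  -2.63] rz units -0.0
[389.17910021 412.28324428] [458.97393411 475.14109739]
[390.41044877 413.09590776] [460.3176452  476.11060674]
[390.12876649 414.39023056] [460.18629726 477.66259019]
[(392, 413, 68, 61)]
```

Emit:
jog_arm(
  moves=[0,0,-0.2,0,0,0,0.4,0,0,-0.4,0,0,0,0.4,0,0,-0.7,0,0,0,0.4,0,0,-0.8,0,0,0,0.4,0,0,-0.8,0,0,0,0.4,0,0,-0.8,0,0,0,0.4,0,0,-0.7,0,0,0,0.4,-0.3,0.09,-0.4,0,0,0,0.4],
)

```text
t: 43.13
eef_pos: [0.4596, -0.1696, 0.1294]
tool_rot: [0.0, 0.746, 0.666, 0.001]
contact_force: [1.3, 0.2, -2.2]
gripper_width: 0.601
grasp_force: 41.9
```

Emit:
jog_arm(
  moves=[-0.6,0.17,-0.2,0,0,0,0.4,-0.8,0.23,0,0,0,0,0.4,-0.8,0.23,0,0,0,0,0.4,-0.8,0.23,0,0,0,0,0.4,-0.8,0.23,0,0,0,0,0.4,-0.8,0.23,0,0,0,0,0.4,-0.8,0.23,0,0,0,0,0.4,-0.8,0.23,0,0,0,0,0.4],
)

```text
t: 43.8
eef_pos: [0.4799, -0.2996, 0.1311]
tool_rot: [-0.0, 0.746, 0.665, -0.0]
contact_force: [0.2, -0.1, -0.9]
gripper_width: 0.599
grasp_force: 41.9
```

Emit:
jog_arm(
  moves=[-0.8,0.23,0,0,0,0,0.4,-0.8,0.23,0,0,0,0,0.4,-0.8,0.23,0,0,0,0,0.4,-0.8,0.23,0,0,0,0,0.4,-0.8,0.23,0,0,0,0,0.4,-0.6,0.17,0,0,0,0,0.4,-0.5,0.14,0,0,0,0,0.4,-0.3,0.08,0,0,0,0,0.4],
)

```text
t: 44.47
eef_pos: [0.4982, -0.4102, 0.1313]
tool_rot: [-0.0, 0.747, 0.665, -0.0]
contact_force: [0.1, 0.0, -0.6]
gripper_width: 0.602
grasp_force: 41.9
```

```bash
python3 g.py .5 -.4145 .06 -6.5
```

```text
t 44.5 tcp [ 0.4982 -0.4102  0.1313] yaw -6.6 tilt 0.05 w 0.602 f [ 0.1  0.  -0.6] g 42
to 0.5 -0.4145 0.06 -6.5 units x,y,z at present yaw [-0.2   0.11  3.56] after turning [-0.2   0.11  3.56] rz units -0.02
```

Seated TCP height should be about .0365.

Emit:
jog_arm(
  moves=[-0.08,0.05,0.3,0,0,0,0.4,0,0,0.6,0,0,0,0.4,0,0,0.7,0,0,0,0.4,0,0,0.7,0,0,0,0.4,0,0,0.6,0,0,0,0.4,0,0,0.5,0,0,0,0.4,0,0,0.2,0,0,0,0.4,0,0,0,0,0,0,0.4],
)

```text
t: 45.13
eef_pos: [0.4989, -0.4093, 0.0581]
tool_rot: [-0.001, 0.746, 0.666, -0.0]
contact_force: [-0.5, 0.1, -1.7]
gripper_width: 0.6
grasp_force: 41.9
```

Emit:
jog_arm(
  moves=[0,0,0,0,0,0,0.4,0,0,0,0,0,0,0.4,0,0,0,0,0,0,0.4,0,0,0,0,0,0,0.4,0,0,0,0,0,0,0.4,0,0,0,0,0,0,0.4,0,0,0,0,0,0,0.4,0,0,0,0,0,0,0.4],
)

```text
t: 45.8
eef_pos: [0.4997, -0.41, 0.0598]
tool_rot: [0.0, 0.746, 0.666, 0.0]
contact_force: [-0.7, 0.2, -1.1]
gripper_width: 0.599
grasp_force: 41.9
```

```bash
python3 g.py .5 -.4145 .0385 -6.5
```

```text
t 45.8 tcp [ 0.4997 -0.41    0.0598] yaw -6.5 tilt 0.01 w 0.599 f [-0.7  0.2 -1.1] g 42
to 0.5 -0.4145 0.0385 -6.5 units x,y,z at present yaw [-0.22  0.04  1.06] after turning [-0.22  0.04  1.06] rz units -0.0
```

Emit:
jog_arm(
  moves=[-0.22,0.04,0.1,0,0,0,0.4,0,0,0.3,0,0,0,0.4,0,0,0.3,0,0,0,0.4,0,0,0.2,0,0,0,0.4,0,0,0.12,0,0,0,0.4,0,0,0.04,0,0,0,0.4,0,0,0,0,0,0,0.4,0,0,0,0,0,0,0.4],
)

```text
t: 46.47
eef_pos: [0.5, -0.4146, 0.0385]
tool_rot: [0.0, 0.746, 0.666, -0.0]
contact_force: [-0.3, -0.3, -1.6]
gripper_width: 0.602
grasp_force: 41.9
```

Emit:
jog_arm(
  moves=[0,0,0.04,0,0,0,0.4,0,0,0.04,0,0,0,0.4,0,0,0.03,0,0,0,0.4,0,0,0,0,0,0,0.4,0,0,0,0,0,0,0.4,0,0,0,0,0,0,0.4,0,0,0,0,0,0,0.4,0,0,0,0,0,0,0.4],
)

```text
t: 47.13
eef_pos: [0.5001, -0.4145, 0.0366]
tool_rot: [0.0, 0.746, 0.666, 0.0]
contact_force: [-0.1, 1.4, 5.5]
gripper_width: 0.6
grasp_force: 42.4
```

```bash
python3 g.py .5 -.4145 .0385 -6.5
```

```text
t 47.1 tcp [ 0.5001 -0.4145  0.0366] yaw -6.5 tilt 0.03 w 0.600 f [-0.1  1.4  5.5] g 42
to 0.5 -0.4145 0.0385 -6.5 units x,y,z at present yaw [ 0.   -0.01 -0.09] after turning [ 0.   -0.01 -0.09] rz units -0.0
```

Emit:
jog_arm(
  moves=[0,0,0,0,0,0,0.66,0,0,0,0,0,0,0.8,0,0,0,0,0,0,1,0,0,0,0,0,0,1,0,0,-0.3,0,0,0,1,0,0,-0.8,0,0,0,1,0,0,-1,0,0,0,1,0,0,-1,0,0,0,1],
)

```text
t: 47.8
eef_pos: [0.4995, -0.4144, 0.0989]
tool_rot: [-0.0, 0.746, 0.666, -0.0]
contact_force: [0.1, 0.8, 0.6]
gripper_width: 0.999
grasp_force: 0.0
```

Emit:
jog_arm(
  moves=[0,0,-1,0,0,0,1,0,0,-1,0,0,0,1,0,0,-1,0,0,0,1,0,0,-1,0,0,0,1,-1,0,-0.5,0,0,0,1,-1,-1,0,0,0,0,1,-1,-1,0,0,0,0,1,-1,-1,0,0,0,0,1],
)

```text
t: 48.47
eef_pos: [0.4306, -0.4878, 0.189]
tool_rot: [0.0, 0.746, 0.666, 0.0]
contact_force: [-0.0, 0.2, -0.1]
gripper_width: 0.999
grasp_force: 0.0
```

Emit:
jog_arm(
  moves=[-1,-1,0,0,0,0,1,-1,-1,0,0,0,0,1,-1,-1,0,0,0,0,1,-1,-0.5,0,0,0,0,1,0,0,0,0,0,0,1,0,0,0,0,0,0,1,0,0,0,0,0,0,1,0,0,0,0,0,0,1],
)

```text
t: 49.13
eef_pos: [0.3541, -0.5575, 0.1881]
tool_rot: [-0.0, 0.745, 0.667, 0.001]
contact_force: [0.6, -0.2, -0.3]
gripper_width: 0.997
grasp_force: 0.0
```

```bash
python3 g.py; python3 - <<'E'
from h import *
r=lambda im,x,y,w,h,W,H:cv2.resize(im[y:y+h,x:x+w],(W,H),interpolation=cv2.INTER_CUBIC)
s=cam('side')['color'];t=cam('top')['color']
a=lambda im,x,y,h:r(im,x-h,y-h,2*h,2*h,160,160)
A=np.hstack([a(t,*p,28) for p in((177,241),(243,201),(330,183),(407,194),(484,248))])
B=np.hstack([a(s,*p,q) for p,q in(((262,165),30),((331,200),30),((398,248),36),((440,315),45),((425,425),54))])
cv2.imwrite('pics/fin.png',np.vstack([A,B,r(t,100,80,480,160,800,267)]))
E
```

```text
t 49.1 tcp [ 0.3541 -0.5575  0.1881] yaw -6.4 tilt 0.06 w 0.997 f [ 0.6 -0.2 -0.3] g 0
```

View pics/fin.png

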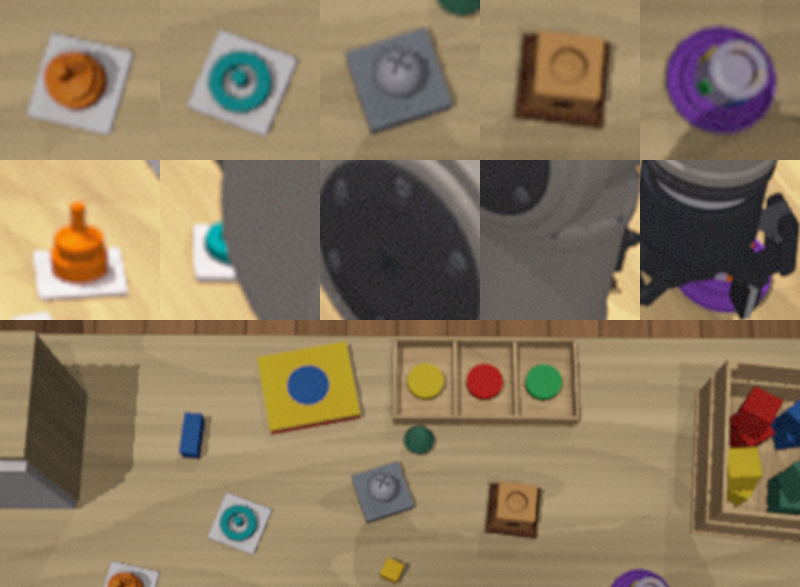

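All five toys are on their places in the top view: top upright (177,241), ring flat over the peg (243,201), ball in the hollow (330,183), cube square in its tray (407,194), and kaleidoscope upright in its tray (484,248).

```bash
python3 -c "
from station import *
print(hand_in())"
```

```text
the job is handed in; nothing more can be done
None
```

All five toys were unstacked from the top and set on their places, then handed in at about 49 s; the last top-camera picture shows each one seated and upright, and no verdict was returned.

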